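# Pack the dried stiffeners into the magazine in order of height

### The arm

A 6-joint arm with a two-finger parallel gripper is mounted at the origin on a cart in front of the work surface, level with it; the furniture and walls round the work are solid. World frame = base frame: x ahead of the robot, y to its left, z up, the work surface at z = 0. Lengths are in m, angles in rad, forces in N, time in s.
With the tool pointing down it reaches from about 0.4 to 0.825 m from the base axis. Payload 7 kg.
Tool frame: the origin (TCP) lies at the centre of the arm's flange, where the gripper is bolted on; the fingertips stand 178 mm ahead of it and the grasp point (between the pads) lies 159 mm ahead of it; x points along the fingers, y is the direction in which the jaws open and shut, and the axes are right-handed (so a half turn about x gives the same grasp; the last joint's range is limited). The gripper opens to 88 mm and grips with 3 to 60 N. Pads are 19 mm wide; open, the fingers measure 130 mm over their backs; the gripper's body (78 mm by 193 mm) begins 47 mm behind the grasp point.
Start: joints at [-0.873, 0.359, 0.012, 0, -1.224, -0.288], TCP at [0.269, -0.619, 0.405] pointing down, gripper open.
Joint ranges: [-3.07, 3.07], [-1.43, 2.12], [-1.02, 1.25], [-3.03, 1.67], [-3.05, -0], [-3.03, 3.03]. Speed limits (rad/s): [2.39, 2.39, 3.01, 3.14, 3.14, 3.14].

### API

Orientations are given as [roll, pitch, yaw] about the fixed x, y, z axes, in that order (R = Rz(yaw) Ry(pitch) Rx(roll)).
In Python, from station import status, viewer, arm gives the robot as it stands. The module is installed in compiled form; this text tells all that it offers.
- The arm moves only by the tool apply_moves, never from a script. Its argument "commands" is a list of rows, each an object of numbers: "dx", "dy", "dz": the shift along the world's x, y, z in mm; "spin": the turn about the world's z in degrees; "hand": the closure, from 0 (fully open) to 1 (shut). A call has exactly 5 rows; each row shifts and turns the commanded pose from where the row before left it; what a row does not reach is not made up. A row lasts 1/8 s, in which the tool goes at most 62.5 mm and 10.7 degrees, less where a joint would pass 70% of its speed; a pose out of reach is approached as far as the arm can. A call is refused whole if a number of a shift passes 62.5 or a number of a turn 10.7, either way. A call with a gripper value outside its range is refused whole. The fingers move at their own pace and stop on an object; "grip_force" is the grip in N (left out, the last holds). Time passes only in rows, so rows that do not move let the fingers close, or fill a call up. It gives the time, the measured TCP pose, the force and the opening at its end, in the units of the state.
- status.get_state(): the state, without advancing time (a new reading comes with each control period).
- viewer.grab_frame(name): name is "scene" or "top" or "wrist"; returns the picture (480x640x3 uint8, red, green, blue); there is no depth.
- viewer.camera_info(name): a dict with "fx", "fy", "cx", "cy" (pixels), "eye" and "attitude" of the camera in the world; the wrist camera has in their place "T_tool_cam" (4x4, takes a point from camera to tool coordinates, whose origin is the TCP and whose axes are the tool frame's). Camera axes: x right, y up, looking along -z (the intrinsics and any distortion apply to the point x, -y, -z); pixel columns grow to the right and rows downward; lengths in m; the calibration is good to about 2 mm. A picture is of the moment at which its call begins: read the wrist's pose just before it. camera_info takes no time and is no camera call.
- arm.job_done(): hands the job in, once; it reports no verdict.
The state is a dict: "t": time; "q": joint angles; "qd": joint speeds; "joint_efforts": joint torques, N m; "eef_pos": TCP position; "ee_rot": TCP orientation; "force": force on the tool from outside, world axes, zero at the start; "moment": the same for the moment, N m; "width": finger opening in m.
Only numpy, scipy, OpenCV 4.12 (cv2) and the standard library are available. Lean on these libraries where they do the work, as an engineer would, in place of code of your own. Each camera call takes 0.05 s, during which the arm holds its last target.

### The job

The four aluminium stiffener plates have dried in the wire rack and are wanted at the welder's hand in welding order: move them into the magazine, standing upright across its bed and centred on it, the tallest against the fixed wall and the others stepping down in height to the shortest next to the sliding stop. Then push the stop up snug so that the four stand packed tight, wall to stop, with no gaps, and let go. Leave the tube-stub plate and the square washer on the table where they are.

Things in the scene. Friction and masses are not known exactly. Their poses are not given: they have to be found in the camera images.
- rib_a: Tallest of four bare aluminium stiffener plates, 66 mm long x 16 mm thick x 84 mm tall, standing on edge; the two bottom corners are clipped 8 mm. Origin: centre of its underside; x along the length, y through the thickness, z up. Loose. It is best gripped from above across its length (66 mm), near the top.
- rib_b: Second tallest of four bare aluminium stiffener plates, 56 mm long x 16 mm thick x 72 mm tall, standing on edge; the two bottom corners are clipped 8 mm. Origin: centre of its underside; x along the length, y through the thickness, z up. Loose. It is best gripped from above across its length (56 mm), near the top.
- rib_c: Third tallest of four bare aluminium stiffener plates, 46 mm long x 16 mm thick x 60 mm tall, standing on edge; the two bottom corners are clipped 8 mm. Origin: centre of its underside; x along the length, y through the thickness, z up. Loose. It is best gripped from above across its length (46 mm), near the top.
- rib_d: Shortest of four bare aluminium stiffener plates, 36 mm long x 16 mm thick x 48 mm tall, standing on edge; the two bottom corners are clipped 8 mm. Origin: centre of its underside; x along the length, y through the thickness, z up. Loose. It is best gripped from above across its length (36 mm), near the top.
- drying_rack: Fixed dark steel drying rack, 88 x 204 mm, 42 mm high; origin centre of the underside, z up. Flat slats (top 12 mm above the table), four slots along its y at -69, -23, 23, 69 mm; one plate stands in each, its length across the row. Each slot is 24 mm wide between two wire hoops, which lie within 11 mm of the row's centre line and reach 42 mm above the table.
- magazine: Fixed dark steel magazine, 108 x 250 mm; origin centre of the underside, z up, y along the row towards its fixed wall. Flat bed, top 10 mm above the table; the wall's inner face is at y = 95 mm, 46 mm wide, 90 mm high. Guide rods along y at x = -45 and 45 mm, tops at 22 mm. Plates stand with their length along x, centred at x = 0, between wall and stop; open at sides and top.
- stop (a joint): Position (m) of the magazine's sliding stop: 0 = fully open, its pushing face 150 mm from the wall; grows towards the wall (gap = 150 mm minus this), travel 130 mm. About 2 N of friction; stays where left. Face 60 mm wide, its top 57 mm above the table. Four plates packed tight take 64 mm: it then reads about 0.086.
- stop_grip (a point): Centre of the stop's upright round black grip (20 mm diameter, its top 74 mm above the table, this point 60 mm above the table), 29 mm behind the pushing face; pinch it from above across the magazine's x, or push the stop from behind.
- stub_plate: Bystander: dark steel plate 104 x 101 mm with a tube stub welded on, 57 mm tall. Origin: centre of the underside. Leave it alone. (Beside and above it hangs a fixed fume hood: its lower edge is 0.38 m above the table, from x = 0.63 m on, y from -0.25 to 0.1 m; keep the wrist clear of it and cross from rack to magazine in a straight line rather than swinging in an arc.)
- base_washer: Bystander: flat square washer plate 46 x 46 x 6 mm with a hole, lying on the table. Origin: centre of the underside. Leave it alone.
Mind the look-alikes: they are no part of the job. What is shaped like the rib_b but green or purple is not meant.

How it is judged:
By the outcome, as a careful person would: the job done as asked, in the order asked, and still so for the second after the job is handed in, with the robot touching nothing.
It also fails if it takes over 120 s, if anything falls off the work surface, if the arm or the gripper's body presses on something with over 40 N, if the wrist force passes 120 N, or if a joint passes its speed limit or range.

## Working session

There is one attempt and no reset: what is moved stays moved. The work goes in short steps, Python scripts to look and compute and a tool call to move; the robot and the scene stay as the last step left them, time stands still between calls to the robot, and variables do not carry over. Pictures are saved under pics/ and viewed, and the job is handed in when it is done.

Besides the shell and the picture viewer there is one more tool, called after "Call:" in YAML: its name, and indented under it one key for each argument. apply_moves: Moves the arm, as the interface text tells. Its arguments: {"type":"object","properties":{"commands":{"type":"array","items":{"type":"object","properties":{"dx":{"type":"number"},"dy":{"type":"number"},"dz":{"type":"number"},"spin":{"type":"number"},"hand":{"type":"number"}}}},"grip_force":{"type":"number"}},"required":["commands"]}

```bash
mkdir -p pics; python3 - <<'E'
from station import status, viewer
import cv2, numpy as np
np.set_printoptions(precision=4,suppress=True)
print(status.get_state())
for n in ("scene","top","wrist"):
    print(n, viewer.camera_info(n))
    cv2.imwrite(f"pics/{n}0.png", viewer.grab_frame(n)[:,:,::-1])
E
```

```text
{'t': 0.0, 'q': array([-0.8729,  0.3594,  0.011 , -0.0004, -1.2241, -0.2881]), 'qd': array([-0.0004, -0.0007, -0.0004,  0.0004, -0.002 , -0.0014]), 'joint_efforts': array([  0.0001, -58.2717,  29.3048,   6.9971,   0.0067,  -0.0002]), 'eef_pos': array([ 0.2688, -0.6189,  0.4037]), 'ee_rot': array([1.6505, 1.5692, 2.0602]), 'force': array([-0.1371,  0.4247, -0.4491]), 'moment': array([ 0.0172,  0.0134, -0.0145]), 'width': 0.0875883073015967}
scene {'fx': 444.31458830920957, 'fy': 444.31458830920957, 'cx': 320.60204047440016, 'cy': 237.5334253311019, 'eye': array([ 0.1619, -0.5965,  0.5122]), 'attitude': array([ 1.0103,  0.0139, -0.5866])}
top {'fx': 522.22378264063, 'fy': 522.22378264063, 'cx': 317.0520789169093, 'cy': 237.25925087507935, 'eye': array([0.3087, 0.0053, 1.2336]), 'attitude': array([ 0.195 , -0.0172, -1.548 ])}
wrist {'fx': 361.185858835285, 'fy': 361.185858835285, 'cx': 321.9292251733056, 'cy': 236.11217676254552, 'T_tool_cam': array([[ 0.0001,  0.2568, -0.9665,  0.0203],
       [ 1.    ,  0.0002,  0.0002,  0.0004],
       [ 0.0002, -0.9665, -0.2568, -0.0701],
       [ 0.    ,  0.    ,  0.    ,  1.    ]])}
```

View pics/scene0.png

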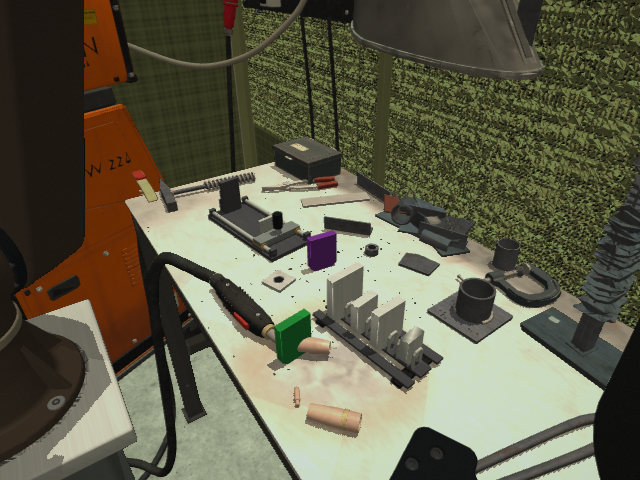

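View pics/top0.png

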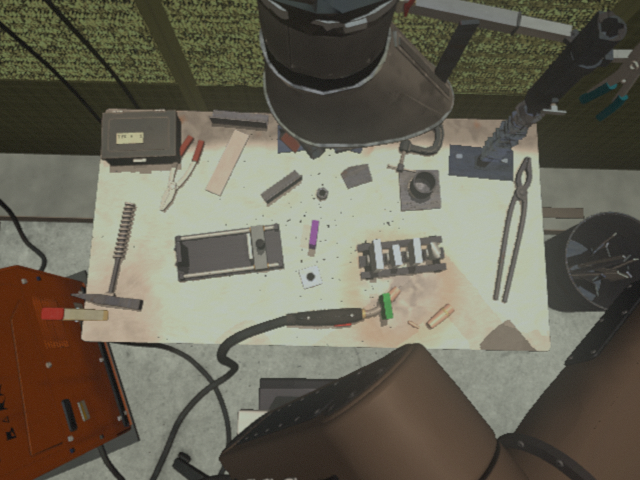

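View pics/wrist0.png

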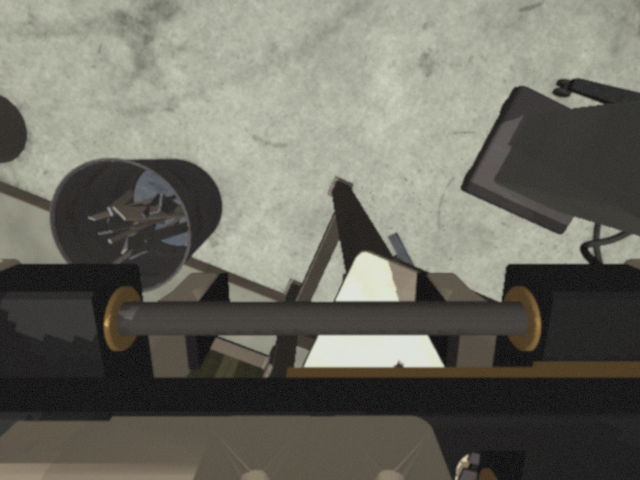

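The scene view shows the rack at about (375,345), holding four grey plates. The magazine is at (258,228), with its wall at the left and its black stop grip at (278,220). The look-alikes are purple at (321,250) and green at (293,336), both outside the rack and not meant. I'll enlarge both areas.

```bash
python3 - <<'E'
import cv2, numpy as np
s=cv2.imread("pics/scene0.png"); t=cv2.imread("pics/top0.png")
def c(im,x0,y0,x1,y1,k,n): cv2.imwrite(n,cv2.resize(im[y0:y1,x0:x1],None,fx=k,fy=k,interpolation=cv2.INTER_CUBIC))
c(t,345,220,455,290,7,"pics/t_rack.png")
c(t,165,215,295,290,6,"pics/t_mag.png")
c(s,300,250,450,395,4,"pics/s_rack.png")
c(s,195,165,345,265,5,"pics/s_mag.png")
E
```

```text
(no output)
```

View pics/t_rack.png

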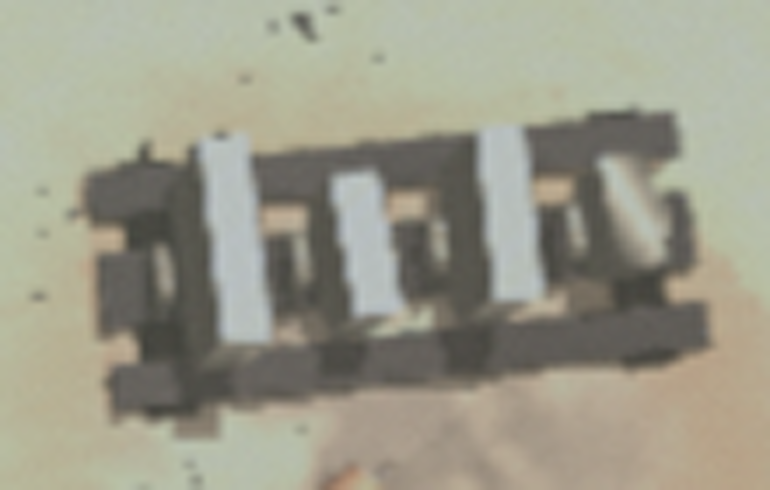

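View pics/t_mag.png

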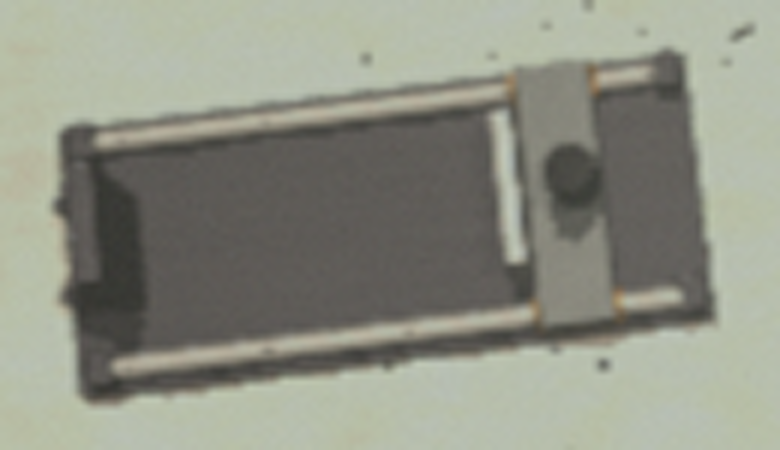

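View pics/s_rack.png

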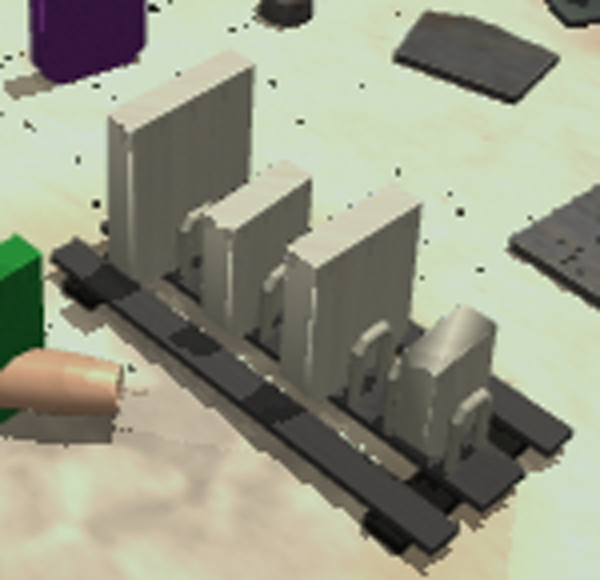

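View pics/s_mag.png

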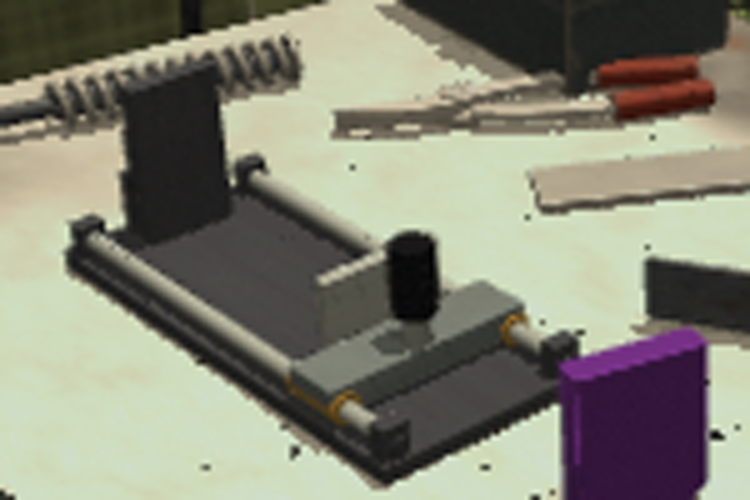

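The crops confirm the plates along the rack from the magazine end: a (tallest, scene (345,285)), c (365,312), b (388,322) and d (shortest, 411,345). All are bare grey and stand in the rack. Next I'll measure their positions.

```bash
cat > h.py <<'E'
import numpy as np, cv2
from scipy.spatial.transform import Rotation as R
from station import status, viewer
np.set_printoptions(precision=4,suppress=True)
def ray(name,px,st=None):
    i=viewer.camera_info(name)
    if 'eye' in i: M=R.from_euler('xyz',i['attitude']).as_matrix(); e=np.array(i['eye'])
    else:
        st=st or status.get_state()
        T=np.eye(4);T[:3,:3]=R.from_euler('xyz',st['ee_rot']).as_matrix();T[:3,3]=st['eef_pos']
        T=T@i['T_tool_cam'];M=T[:3,:3];e=T[:3,3]
    d=np.array([(px[0]-i['cx'])/i['fx'],-(px[1]-i['cy'])/i['fy'],-1.])
    return e,M@d
def pt(name,px,z,st=None):
    e,d=ray(name,px,st); return e+d*(z-e[2])/d[2]
def proj(name,P,st=None):
    i=viewer.camera_info(name)
    if 'eye' in i: M=R.from_euler('xyz',i['attitude']).as_matrix(); e=np.array(i['eye'])
    else:
        st=st or status.get_state()
        T=np.eye(4);T[:3,:3]=R.from_euler('xyz',st['ee_rot']).as_matrix();T[:3,3]=st['eef_pos']
        T=T@i['T_tool_cam'];M=T[:3,:3];e=T[:3,3]
    c=M.T@(np.asarray(P)-e)
    return np.array([i['cx']+i['fx']*c[0]/-c[2], i['cy']-i['fy']*c[1]/-c[2]])
E
python3 - <<'E'
from h import *
t=cv2.imread("pics/top0.png").astype(int)
# plate tops: bright, low saturation bluish grey within rack
hsv=cv2.cvtColor(t.astype(np.uint8),cv2.COLOR_BGR2HSV)
roi=np.zeros(t.shape[:2],np.uint8); roi[232:275,366:425]=1
m=((t[:,:,0]>=t[:,:,2]+4)&(t.sum(2)>480)&(roi>0)).astype(np.uint8)
n,l,s,c=cv2.connectedComponentsWithStats(m)
for k in range(1,n):
    if s[k,4]<40: continue
    cn,_=cv2.findContours((l==k).astype(np.uint8),0,1)
    r=cv2.minAreaRect(max(cn,key=len)); print(s[k],c[k],r)
for nm,px,z in (("a",(345+236/7,220+239/7),.096),("c",(345+366/7,220+243/7),.072),("b",(345+510/7,220+213/7),.084),("d",(345+632/7,220+211/7),.06)):
    print(nm,pt("top",px,z))
for nm,px in (("TL",(88,172)),("BL",(112,420)),("TR",(675,112)),("BR",(710,343))):
    print("rack",nm,pt("top",(345+px[0]/7,220+px[1]/7),.012))
for nm,px,z in (("bedBR",(713,320),.0),("bedBL",(90,402),.0),("pTL",(62,128),.022),("pTR",(683,52),.022),("grip",(573,172),.074),("wallT",(79,175),.09),("wallB",(90,282),.09),("stop top",(492,112),.057),("stop bot",(515,263),.057),("stopR",(503,110),.057)):
    print(nm,pt("top",(165+px[0]/6,215+px[1]/6),z))
E
```

```text
[414 238   6  12  54] [416.4259 243.3889] ((416.5, 243.5), (11.0, 5.0), 90.0)
[374 240   9  29 150] [378.0733 253.4467] ((378.11541748046875, 253.92308044433594), (28.652021408081055, 5.457528114318848), 82.87498474121094)
[394 246   8  19  92] [397.2174 255.9674] ((396.9905700683594, 255.28302001953125), (17.875988006591797, 5.405797004699707), 79.3803482055664)
a [ 0.4994 -0.1463  0.096 ]
c [ 0.5032 -0.1915  0.072 ]
b [ 0.5121 -0.2358  0.084 ]
d [ 0.518  -0.2808  0.06  ]
rack TL [ 0.5353 -0.107   0.012 ]
rack BL [ 0.4508 -0.1158  0.012 ]
rack TR [ 0.5614 -0.308   0.012 ]
rack BR [ 0.482 -0.318  0.012]
bedBR [0.4755 0.0669 0.    ]
bedBL [0.4369 0.3103 0.    ]
pTL [0.542  0.3237 0.022 ]
pTR [0.579  0.0814 0.022 ]
grip [0.5201 0.1177 0.074 ]
wallT [0.5114 0.2982 0.09  ]
wallB [0.4716 0.2913 0.09  ]
stop top [0.5458 0.1513 0.057 ]
stop bot [0.4876 0.1398 0.057 ]
stopR [0.5467 0.1472 0.057 ]
```

```bash
python3 - <<'E'
from h import *
s=status.get_state(); print(R.from_euler('xyz',s['ee_rot']).as_matrix())
# scene cross checks: project estimates into scene
s_=cv2.imread("pics/scene0.png")
th=np.radians(8.8);ex=np.array([np.cos(th),np.sin(th),0]);ey=np.array([-np.sin(th),np.cos(th),0]);O=np.array([.508,.198,0])
for x,y,z in ((-.054,-.125,0),(-.054,.125,0),(.023,.095,.09),(-.023,.095,.09),(0,-.084,.074)):
    p=proj("scene",O+x*ex+y*ey+np.array([0,0,z])); print(p,(p-[195,165])*5, proj("top",O+x*ex+y*ey+np.array([0,0,z])))
th=np.radians(8);ex=np.array([np.cos(th),np.sin(th),0]);ey=np.array([-np.sin(th),np.cos(th),0]);O=np.array([.508,-.213,0])
for x,y,z in ((-.044,-.102,.012),(-.044,.102,.012),(.044,-.102,.012),(.033,.061,.096),(-.033,.061,.096),(-.033,.077,.096)):
    p=proj("scene",O+x*ex+y*ey+np.array([0,0,z])); print(p,(p-[300,250])*4)
E
```

```text
[[-0.0006 -0.3984  0.9172]
 [ 0.0011  0.9172  0.3984]
 [-1.      0.0012 -0.0001]]
[270.4883 262.4987] [377.4414 487.4937] [284.111  269.0653]
[206.3238 217.8254] [ 56.6189 264.1271] [178.6764 282.5571]
[236.7217 176.9293] [208.6086  59.6466] [179.6062 242.0619]
[219.3647 182.8871] [121.8235  89.4355] [181.2861 262.4316]
[276.9348 213.7177] [409.674  243.5887] [261.7295 243.3921]
[406.5406 388.4742] [426.1623 553.8967]
[309.9231 314.0579] [ 39.6925 256.2318]
[444.593  355.7072] [578.3719 422.829 ]
[361.7771 265.166 ] [247.1083  60.6639]
[331.4949 282.4156] [125.9798 129.6626]
[324.4337 277.6971] [ 97.7346 110.7884]
```

Call:
apply_moves:
  commands:
    - {"dx": 30, "dy": 58, "spin": 9.5}
    - {"dx": 30, "dy": 58, "spin": 9.5}
    - {"dx": 30, "dy": 58, "spin": 9.5}
    - {"dx": 30, "dy": 58, "spin": 9.5}
    - {"dx": 30, "dy": 58, "spin": 9.5}

```text
invalid input at $.commands[0]: expected keys dx, dy, dz, spin, hand
```

Call:
apply_moves:
  commands:
    - {"dx": 30, "dy": 58, "spin": 9}
    - {"dx": 30, "dy": 58, "spin": 9}
    - {"dx": 29, "dy": 58, "spin": 9}
    - {}
    - {}

```text
invalid input at $.commands[0]: expected keys dx, dy, dz, spin, hand
```

```bash
cat > shot.py <<'E'
import sys
from h import *
s=status.get_state()
cv2.imwrite("pics/"+sys.argv[2]+".png", viewer.grab_frame(sys.argv[1])[:,:,::-1])
import pickle; pickle.dump(s,open("pics/"+sys.argv[2]+".pkl","wb"))
M=R.from_euler('xyz',s['ee_rot']).as_matrix()
print(s['t'],s['eef_pos'],np.degrees(np.arctan2(M[1,1],M[0,1])),s['q'],s['force'],s['width'])
E
python3 shot.py wrist w1
```

```text
0.15 [ 0.2689 -0.619   0.404 ] 113.47577623887587 [-0.8729  0.3592  0.0113 -0.0003 -1.2241 -0.2881] [-0.0505 -0.1175  0.3687] 0.08754175985702783
```

View pics/w1.png

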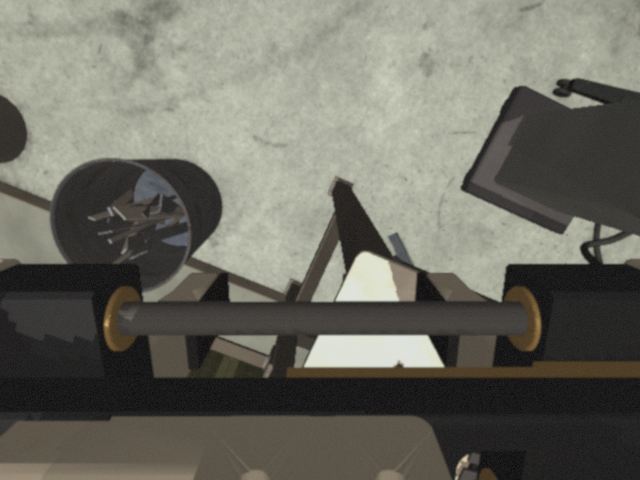

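Every row needs all five keys, so I'll resend the moves.

Call:
apply_moves:
  commands:
    - {"dx": 30, "dy": 58, "dz": 0, "spin": 9.5, "hand": 0}
    - {"dx": 30, "dy": 58, "dz": 0, "spin": 9.5, "hand": 0}
    - {"dx": 30, "dy": 58, "dz": 0, "spin": 9.5, "hand": 0}
    - {"dx": 30, "dy": 58, "dz": 0, "spin": 9.5, "hand": 0}
    - {"dx": 30, "dy": 58, "dz": 0, "spin": 9.5, "hand": 0}
  grip_force: 25

```text
t: 0.82
eef_pos: [0.413, -0.3397, 0.4048]
ee_rot: [-1.533, 1.57, -0.289]
force: [1.2, -0.5, 0.5]
width: 0.0876
```

Call:
apply_moves:
  commands:
    - {"dx": 30, "dy": 58, "dz": 0, "spin": 9, "hand": 0}
    - {"dx": 30, "dy": 58, "dz": 0, "spin": 9, "hand": 0}
    - {"dx": 29, "dy": 58, "dz": 0, "spin": 9, "hand": 0}
    - {"dx": 0, "dy": 0, "dz": 0, "spin": 0, "hand": 0}
    - {"dx": 0, "dy": 0, "dz": 0, "spin": 0, "hand": 0}

```text
t: 1.45
eef_pos: [0.4978, -0.1743, 0.4045]
ee_rot: [1.37, 1.57, 3.08]
force: [-0.2, -0.6, -0.4]
width: 0.0877
```

```bash
python3 shot.py wrist w2
```

```text
1.45 [ 0.4978 -0.1743  0.4045] -172.00152418937026 [ 0.0354  0.1156 -0.3111 -0.     -1.1445  0.1043] [-0.2176 -0.6277 -0.3657] 0.08774022950909402
```

View pics/w2.png

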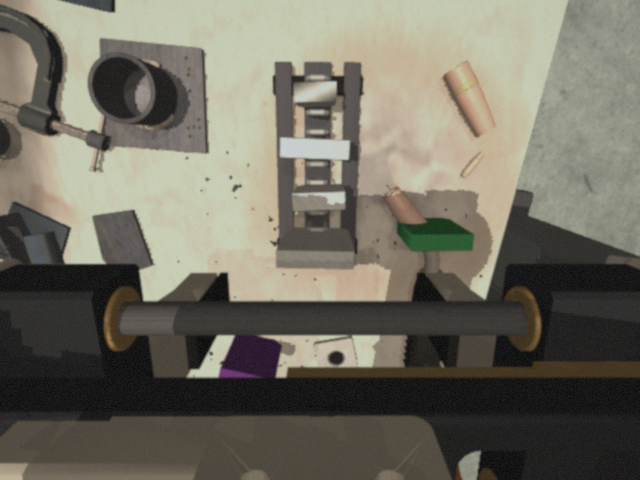

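```bash
python3 - <<'E'
import cv2
s=cv2.imread("pics/w2.png")
cv2.imwrite("pics/w2c.png",cv2.resize(s[55:280,255:375],None,fx=5,fy=5,interpolation=cv2.INTER_CUBIC)[::1][:1125])
c=cv2.resize(s[55:205,255:375],None,fx=4,fy=4,interpolation=cv2.INTER_CUBIC);cv2.imwrite("pics/w2c.png",c)
c=cv2.resize(s[170:290,255:375],None,fx=4.5,fy=4.5,interpolation=cv2.INTER_CUBIC);cv2.imwrite("pics/w2d.png",c)
E
```

```text
(no output)
```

View pics/w2c.png

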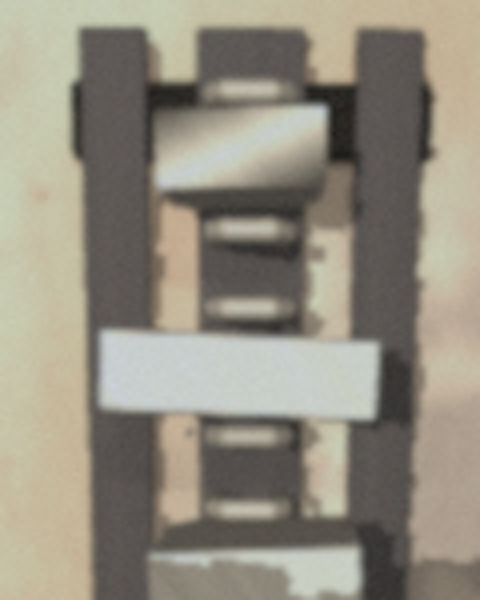

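View pics/w2d.png

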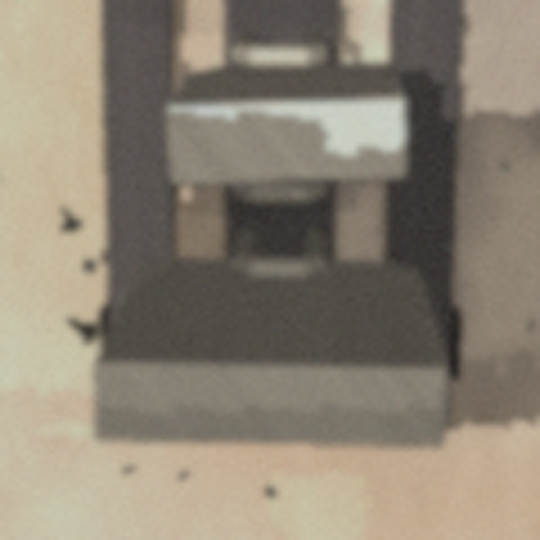

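```bash
python3 - <<'E'
from h import *; import pickle
s=pickle.load(open("pics/w2.pkl","rb"))
D={'d':(4,55,.060,[(155,107),(327,103),(325,190),(157,190)]),'b':(4,55,.084,[(100,328),(380,342),(377,420),(98,410)]),
'c':(4.5,170,.072,[(168,102),(407,97),(405,180),(170,182)]),'a':(4.5,170,.096,[(98,362),(447,365),(443,445),(96,437)])}
for k,(f,oy,z,c) in D.items():
    P=[pt("wrist",(255+x/f,oy+y/f),z,s)[:2] for x,y in c]
    P=np.array(P); v=P[0]+P[3]-P[1]-P[2]
    print(k,P.mean(0),"len",np.linalg.norm(v)/2,"th",np.linalg.norm(P[0]+P[1]-P[2]-P[3])/2,"yaw",np.degrees(np.arctan2(v[1],v[0])))
for n,x,y in (("L0",80,28),("L1",425,28)):
    print(n,pt("wrist",(255+x/4,55+y/4),.012,s))
for n,x,y in (("L0",80,28),("L1",425,28),("Lm",92,600),("Rm",408,600)):
    print(n,pt("wrist",(255+x/4,55+y/4),.012,s))
E
```

```text
d [ 0.517  -0.2806] len 0.03568890691997659 th 0.016691403720609396 yaw 8.616086864440677
b [ 0.5109 -0.2351] len 0.05650756052869222 th 0.01572533977755953 yaw 5.59995739398619
c [ 0.5015 -0.1913] len 0.045936832024074434 th 0.015935165992458224 yaw 8.825505706440975
a [ 0.4981 -0.1459] len 0.06498129964284446 th 0.015249194043005763 yaw 7.0067923255817695
L0 [ 0.5598 -0.3072  0.012 ]
L1 [ 0.4791 -0.3185  0.012 ]
L0 [ 0.5598 -0.3072  0.012 ]
L1 [ 0.4791 -0.3185  0.012 ]
Lm [ 0.5422 -0.1716  0.012 ]
Rm [ 0.4607 -0.183   0.012 ]
```

Call:
apply_moves:
  commands:
    - {"dx": 0, "dy": 45, "dz": 0, "spin": 0, "hand": 0}
    - {"dx": 0, "dy": 45, "dz": 0, "spin": 0, "hand": 0}
    - {"dx": 0, "dy": 45, "dz": 0, "spin": 0, "hand": 0}
    - {"dx": 0, "dy": 45, "dz": 0, "spin": 0, "hand": 0}
    - {"dx": 0, "dy": 45, "dz": 0, "spin": 0, "hand": 0}

```text
t: 2.12
eef_pos: [0.4976, 0.0501, 0.4049]
ee_rot: [-1.542, 1.57, 0.165]
force: [-0.0, 0.4, 0.7]
width: 0.0876
```

Call:
apply_moves:
  commands:
    - {"dx": 0, "dy": 45, "dz": 0, "spin": 0, "hand": 0}
    - {"dx": 0, "dy": 45, "dz": 0, "spin": 0, "hand": 0}
    - {"dx": 0, "dy": 45, "dz": 0, "spin": 0, "hand": 0}
    - {"dx": 0, "dy": 45, "dz": 0, "spin": 0.8, "hand": 0}
    - {"dx": 0, "dy": 0, "dz": 0, "spin": 0, "hand": 0}

```text
t: 2.75
eef_pos: [0.4984, 0.2313, 0.4042]
ee_rot: [2.287, 1.57, -2.273]
force: [-0.4, -0.1, -1.0]
width: 0.0874
```

```bash
python3 shot.py wrist w3
```

```text
2.75 [0.4984 0.2313 0.4042] -171.23260937676505 [ 0.7911  0.1531 -0.2673  0.     -1.1509 -0.6381] [-0.4084 -0.0886 -0.9767] 0.0874426703063412
```

View pics/w3.png

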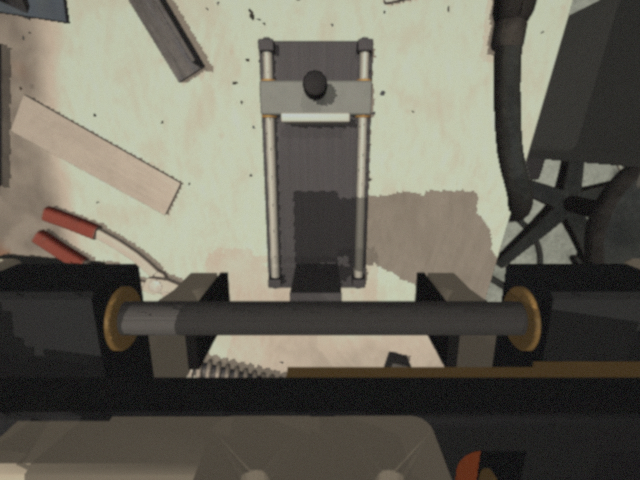

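The wrist view shows the whole magazine. The stop grip is at (315,85), the pushing face near row 122, and the wall base near (316,265).

```bash
python3 - <<'E'
import cv2
s=cv2.imread("pics/w3.png")
cv2.imwrite("pics/w3c.png",cv2.resize(s[30:140,245:385],None,fx=5,fy=5,interpolation=cv2.INTER_CUBIC))
cv2.imwrite("pics/w3d.png",cv2.resize(s[230:310,245:385],None,fx=5,fy=5,interpolation=cv2.INTER_CUBIC))
E
```

```text
(no output)
```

View pics/w3c.png

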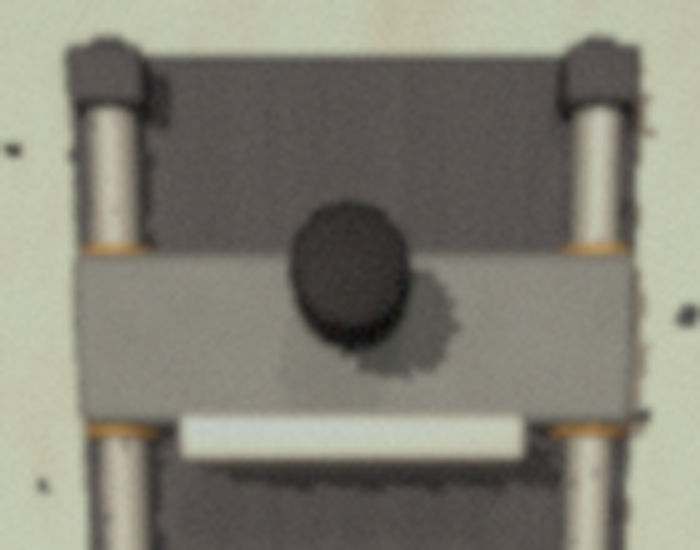

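View pics/w3d.png

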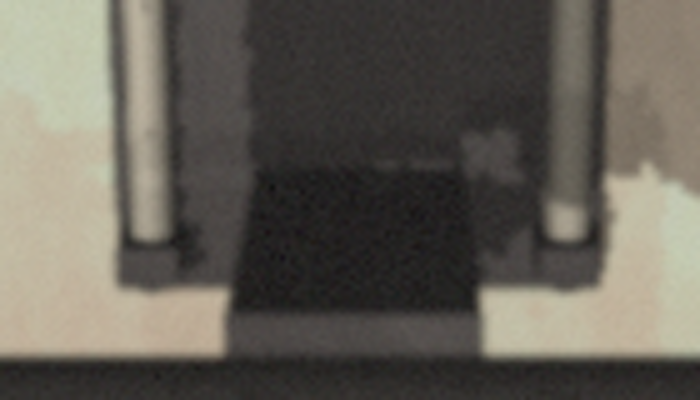

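```bash
python3 - <<'E'
from h import *; import pickle
s=pickle.load(open("pics/w3.pkl","rb"))
def P(n,x,y,z):
    oy=30 if n=='c' else 230
    return pt("wrist",(245+x/5,oy+y/5),z,s)[:2]
A=(P('c',113,180,.021)+P('c',598,180,.021))/2; B=(P('d',150,130,.021)+P('d',572,130,.021))/2
v=B-A; th=np.arctan2(-v[0],v[1]); print("axis",A,B,"yaw",np.degrees(th))
rl=P('d',150,130,.021)-P('c',113,180,.021); rr=P('d',572,130,.021)-P('c',598,180,.021)
print([np.degrees(np.arctan2(-q[0],q[1])) for q in (rl,rr)])
ey=np.array([-np.sin(th),np.cos(th)]);ex=np.array([np.cos(th),np.sin(th)])
for n,L in dict(walltop=[('d',233,310,.09),('d',477,312,.09)],wallbase=[('d',255,170,.01),('d',462,168,.01)],stopface=[('c',180,460,.057),('c',524,458,.057)],grip=[('c',351,262,.074)],bedback=[('c',145,55,.01),('c',560,55,.01)]).items():
    Q=[P(*l) for l in L]; m=np.mean(Q,0); print(n,m,"local rel A: x",(m-A)@ex,"y",(m-A)@ey, np.linalg.norm(Q[0]-Q[-1]))
E
```

```text
axis [0.5229 0.0983] [0.4945 0.2805] yaw 8.879006603726348
[np.float64(8.968699430793446), np.float64(8.789335149828236)]
walltop [0.4931 0.2913] local rel A: x 0.00031049294293666597 y 0.19530272313098623 0.04286525765573591
wallbase [0.4933 0.293 ] local rel A: x 0.0007516336385478147 y 0.196916854153032 0.045278493688290046
stopface [0.5155 0.1487] local rel A: x 0.0004064398766197268 y 0.05090015187734023 0.05944486179049904
grip [0.5197 0.1198] local rel A: x 8.620670074216359e-05 y 0.02169699168413758 0.0
bedback [0.5271 0.0751] local rel A: x 0.0005759711834828066 y -0.023544903651271962 0.07775493220063702
```

Call:
apply_moves:
  commands:
    - {"dx": 0, "dy": -45, "dz": 0, "spin": -1.2, "hand": 0}
    - {"dx": 0, "dy": -45, "dz": 0, "spin": 0, "hand": 0}
    - {"dx": 0, "dy": -45, "dz": 0, "spin": 0, "hand": 0}
    - {"dx": 0, "dy": -45, "dz": 0, "spin": 0, "hand": 0}
    - {"dx": 0, "dy": -45, "dz": 0, "spin": 0, "hand": 0}

```text
t: 3.42
eef_pos: [0.497, 0.002, 0.405]
ee_rot: [-1.606, 1.57, 0.094]
force: [0.8, -0.2, 0.0]
width: 0.0878
```

Call:
apply_moves:
  commands:
    - {"dx": 0, "dy": -45, "dz": -15, "spin": 0, "hand": 0}
    - {"dx": 0, "dy": -45, "dz": -20, "spin": 0, "hand": 0}
    - {"dx": 0, "dy": -45, "dz": -20, "spin": 0, "hand": 0}
    - {"dx": 0, "dy": -17, "dz": -20, "spin": 0, "hand": 0}
    - {"dx": 0, "dy": 0, "dz": 0, "spin": 0, "hand": 0}

```text
t: 4.05
eef_pos: [0.4962, -0.1493, 0.3283]
ee_rot: [1.473, 1.567, -3.112]
force: [-0.2, 0.1, 1.3]
width: 0.0873
```

```bash
cat > st.py <<'E'
from h import *
s=status.get_state();M=R.from_euler('xyz',s['ee_rot']).as_matrix()
print(round(s['t'],2),s['eef_pos'],"yaw",np.degrees(np.arctan2(M[1,1],M[0,1]))%360,s['force'],s['width'])
E
python3 st.py
```

```text
4.05 [ 0.4962 -0.1493  0.3283] yaw 187.27454879463622 [-0.175  0.075  1.266] 0.08734194118849896
```

Call:
apply_moves:
  commands:
    - {"dx": 1, "dy": 2, "dz": -20, "spin": 0, "hand": 0}
    - {"dx": 1, "dy": 1, "dz": -20, "spin": 0, "hand": 0}
    - {"dx": 0, "dy": 0, "dz": 0, "spin": 0, "hand": 0}
    - {"dx": 0, "dy": 0, "dz": 0, "spin": 0, "hand": 0}
    - {"dx": 0, "dy": 0, "dz": 0, "spin": 0, "hand": 0}

```text
t: 4.68
eef_pos: [0.5001, -0.1436, 0.2908]
ee_rot: [-1.713, 1.569, -0.01]
force: [-0.6, -0.2, 0.8]
width: 0.0875
```

```bash
python3 st.py
```

```text
4.67 [ 0.5001 -0.1436  0.2908] yaw 187.58304206157564 [-0.6112 -0.1521  0.8151] 0.08749710374345429
```

Call:
apply_moves:
  commands:
    - {"dx": -1.3, "dy": -2.5, "dz": -18, "spin": 0, "hand": 0}
    - {"dx": 0, "dy": 0, "dz": -18, "spin": 0, "hand": 0}
    - {"dx": 0, "dy": 0, "dz": -12, "spin": 0, "hand": 0}
    - {"dx": 0, "dy": 0, "dz": 0, "spin": 0, "hand": 0}
    - {"dx": 0, "dy": 0, "dz": 0, "spin": 0, "hand": 0}
  grip_force: 25

```text
t: 5.3
eef_pos: [0.4989, -0.1461, 0.2423]
ee_rot: [-1.833, 1.57, -0.13]
force: [-0.3, 0.4, 0.2]
width: 0.088
```

```bash
python3 st.py; python3 shot.py scene s1; python3 - <<'E'
import cv2
s=cv2.imread("pics/s1.png");cv2.imwrite("pics/s1c.png",cv2.resize(s[200:400,260:460],None,fx=3,fy=3,interpolation=cv2.INTER_CUBIC))
E
```

```text
5.3 [ 0.4989 -0.1461  0.2423] yaw 187.5954433786188 [-0.2844  0.3839  0.2136] 0.0880448391414878
5.3 [ 0.4989 -0.1461  0.2423] -172.4045566213812 [ 0.0931  0.2747 -0.5349  0.0003 -0.7603  0.0392] [-0.2844  0.3839  0.2136] 0.0880448391414878
```

View pics/s1c.png

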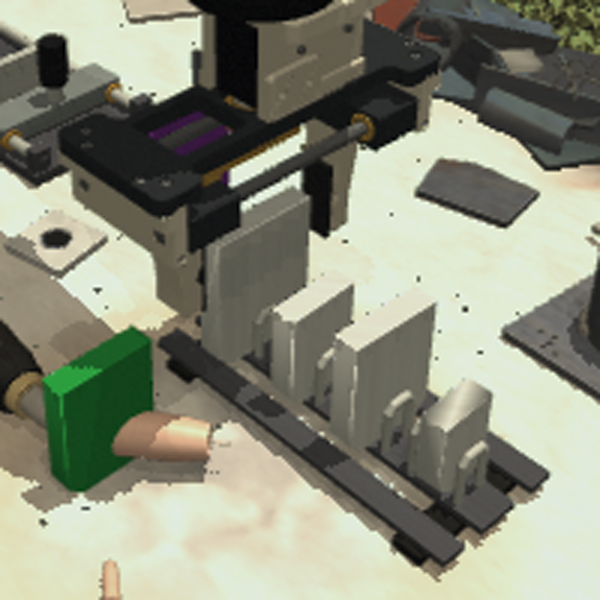

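The jaws straddle the tallest plate and are in line with it, so I'll close them.

Call:
apply_moves:
  commands:
    - {"dx": 0, "dy": 0, "dz": 0, "spin": 0, "hand": 1}
    - {"dx": 0, "dy": 0, "dz": 0, "spin": 0, "hand": 1}
    - {"dx": 0, "dy": 0, "dz": 0, "spin": 0, "hand": 1}
    - {"dx": 0, "dy": 0, "dz": 0, "spin": 0, "hand": 1}
    - {"dx": 0, "dy": 0, "dz": 0, "spin": 0, "hand": 1}
  grip_force: 25

```text
t: 5.98
eef_pos: [0.4987, -0.1461, 0.2419]
ee_rot: [-1.773, 1.57, -0.07]
force: [0.9, 0.5, 3.4]
width: 0.0661
```

Call:
apply_moves:
  commands:
    - {"dx": 0, "dy": 0, "dz": 15, "spin": 0, "hand": 1}
    - {"dx": 0, "dy": 0, "dz": 25, "spin": 0, "hand": 1}
    - {"dx": 0, "dy": 0, "dz": 30, "spin": 0, "hand": 1}
    - {"dx": 0, "dy": 0, "dz": 30, "spin": 1.3, "hand": 1}
    - {"dx": 0, "dy": 20, "dz": 0, "spin": 0, "hand": 1}

```text
t: 6.6
eef_pos: [0.499, -0.1265, 0.3448]
ee_rot: [-1.715, 1.566, 0.01]
force: [0.9, -0.2, -3.4]
width: 0.0657
```

Call:
apply_moves:
  commands:
    - {"dx": 0, "dy": 40, "dz": 0, "spin": 0, "hand": 1}
    - {"dx": -1, "dy": 45, "dz": 0, "spin": 0, "hand": 1}
    - {"dx": -1, "dy": 45, "dz": 0, "spin": 0, "hand": 1}
    - {"dx": -1, "dy": 45, "dz": 0, "spin": 0, "hand": 1}
    - {"dx": -1, "dy": 45, "dz": 0, "spin": 0, "hand": 1}

```text
t: 7.22
eef_pos: [0.494, 0.0952, 0.3424]
ee_rot: [-0.036, 1.571, 1.689]
force: [1.8, -1.1, -2.3]
width: 0.0659
```

Call:
apply_moves:
  commands:
    - {"dx": 0, "dy": 45, "dz": 0, "spin": 0, "hand": 1}
    - {"dx": 0, "dy": 45, "dz": 0, "spin": 0, "hand": 1}
    - {"dx": 0, "dy": 40, "dz": 0, "spin": 0, "hand": 1}
    - {"dx": 0, "dy": 30, "dz": 0, "spin": 0, "hand": 1}
    - {"dx": 0, "dy": 15, "dz": 0, "spin": 0, "hand": 1}

```text
t: 7.85
eef_pos: [0.4942, 0.2702, 0.342]
ee_rot: [1.803, 1.57, -2.753]
force: [0.1, -0.3, -2.0]
width: 0.0658
```

```bash
python3 st.py
```

```text
7.85 [0.4942 0.2702 0.342 ] yaw 188.94401870793016 [ 0.1241 -0.349  -1.9732] 0.06577543925284132
```

Call:
apply_moves:
  commands:
    - {"dx": 0, "dy": 10, "dz": 0, "spin": 0, "hand": 1}
    - {"dx": 0, "dy": 3, "dz": -20, "spin": 0, "hand": 1}
    - {"dx": 0, "dy": 0, "dz": -30, "spin": 0, "hand": 1}
    - {"dx": 0, "dy": 0, "dz": -25, "spin": 0, "hand": 1}
    - {"dx": 0, "dy": 0, "dz": -10, "spin": 0, "hand": 1}

```text
t: 8.48
eef_pos: [0.4943, 0.2809, 0.2555]
ee_rot: [2.201, 1.568, -2.357]
force: [0.1, 1.0, -1.9]
width: 0.066
```

```bash
python3 st.py; python3 shot.py scene s2; python3 - <<'E'
import cv2
s=cv2.imread("pics/s2.png");cv2.imwrite("pics/s2c.png",cv2.resize(s[120:280,190:340],None,fx=4,fy=4,interpolation=cv2.INTER_CUBIC))
E
```

```text
8.47 [0.4943 0.2809 0.2555] yaw 188.82092994135553 [ 0.0927  0.9666 -1.8551] 0.06602940895535195
8.475 [0.4943 0.2809 0.2555] -171.17907005864447 [ 0.8608  0.3278 -0.4131 -0.0003 -0.8324 -0.7067] [ 0.0927  0.9666 -1.8551] 0.06602940895535195
```

View pics/s2c.png

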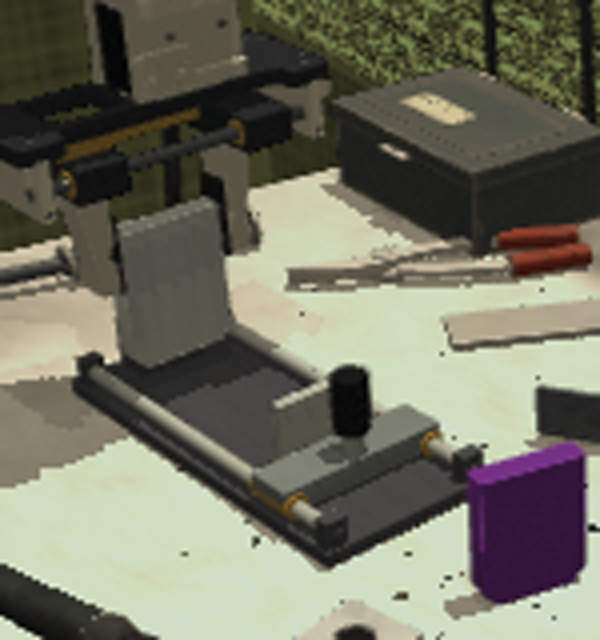

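Call:
apply_moves:
  commands:
    - {"dx": 0, "dy": 0, "dz": -8, "spin": 0, "hand": 1}
    - {"dx": 0, "dy": 0, "dz": -4, "spin": 0, "hand": 1}
    - {"dx": 0, "dy": 0, "dz": -2, "spin": 0, "hand": 1}
    - {"dx": 0, "dy": 0, "dz": 0, "spin": 0, "hand": 1}
    - {"dx": 0, "dy": 0, "dz": 0, "spin": 0, "hand": 1}

```text
t: 9.15
eef_pos: [0.4946, 0.282, 0.243]
ee_rot: [-1.035, 1.57, 0.691]
force: [-0.2, -0.0, -2.2]
width: 0.0663
```

```bash
python3 st.py
```

```text
9.15 [0.4946 0.282  0.243 ] yaw 188.88546047936055 [-0.1911 -0.0098 -2.1916] 0.06626794503656015
```

Call:
apply_moves:
  commands:
    - {"dx": 0, "dy": 0, "dz": -1, "spin": 0, "hand": 1}
    - {"dx": 0, "dy": 0, "dz": -1, "spin": 0, "hand": 1}
    - {"dx": 0, "dy": 0, "dz": -1, "spin": 0, "hand": 1}
    - {"dx": 0, "dy": 0, "dz": 0, "spin": 0, "hand": 1}
    - {"dx": 0, "dy": 0, "dz": 0, "spin": 0, "hand": 1}

```text
t: 9.78
eef_pos: [0.4946, 0.2819, 0.24]
ee_rot: [-1.278, 1.571, 0.448]
force: [-2.8, 0.3, 4.2]
width: 0.0658
```

```bash
python3 st.py
```

```text
9.78 [0.4946 0.2819 0.24  ] yaw 188.8903469121872 [-2.814   0.2936  4.1649] 0.06582928142681024
```

The upward force shows the plate has touched the bed. I'll release it and lift.

Call:
apply_moves:
  commands:
    - {"dx": 0, "dy": 0, "dz": 0, "spin": 0, "hand": 0}
    - {"dx": 0, "dy": 0, "dz": 0, "spin": 0, "hand": 0}
    - {"dx": 0, "dy": 0, "dz": 0, "spin": 0, "hand": 0}
    - {"dx": 0, "dy": 0, "dz": 10, "spin": 0, "hand": 0}
    - {"dx": 0, "dy": 0, "dz": 30, "spin": 0, "hand": 0}

```text
t: 10.4
eef_pos: [0.4942, 0.2815, 0.2792]
ee_rot: [2.225, 1.568, -2.332]
force: [0.3, -0.4, -0.1]
width: 0.0874
```

Call:
apply_moves:
  commands:
    - {"dx": 0, "dy": 0, "dz": 30, "spin": -1, "hand": 0}
    - {"dx": 0, "dy": -35, "dz": 20, "spin": 0, "hand": 0}
    - {"dx": 2, "dy": -45, "dz": 0, "spin": 0, "hand": 0}
    - {"dx": 2, "dy": -45, "dz": 0, "spin": 0, "hand": 0}
    - {"dx": 2, "dy": -45, "dz": 0, "spin": 0, "hand": 0}

```text
t: 11.02
eef_pos: [0.5004, 0.1106, 0.3306]
ee_rot: [-1.238, 1.57, 0.471]
force: [1.0, -0.2, -0.2]
width: 0.0874
```

```bash
python3 st.py; python3 shot.py scene s3; python3 - <<'E'
import cv2
s=cv2.imread("pics/s3.png");cv2.imwrite("pics/s3c.png",cv2.resize(s[120:280,190:340],None,fx=4,fy=4,interpolation=cv2.INTER_CUBIC))
E
```

```text
11.03 [0.5004 0.1106 0.3306] yaw 187.9089567357059 [ 0.9923 -0.2192 -0.2232] 0.08742506157289659
11.025 [0.5004 0.1106 0.3306] -172.0910432642941 [ 0.6011  0.1551 -0.4472  0.0002 -0.9672 -0.4632] [ 0.9923 -0.2192 -0.2232] 0.08742506157289659
```

View pics/s3c.png

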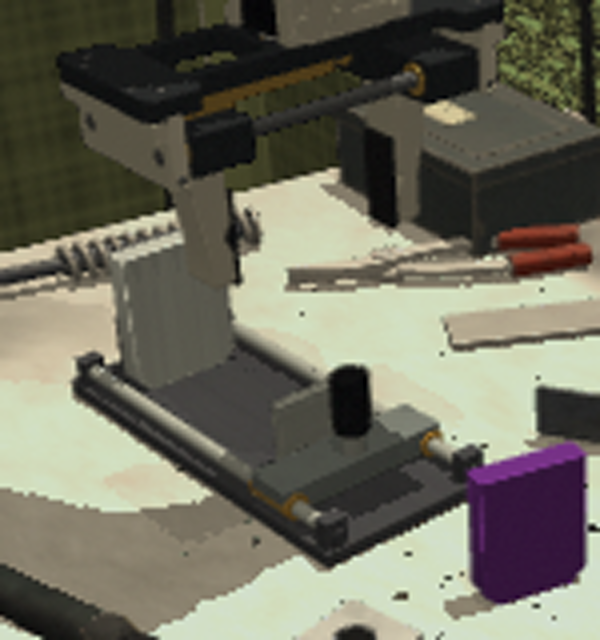

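Plate a stands upright at the wall. Plate b is next.

Call:
apply_moves:
  commands:
    - {"dx": 2, "dy": -45, "dz": 0, "spin": -0.9, "hand": 0}
    - {"dx": 2, "dy": -45, "dz": 0, "spin": 0, "hand": 0}
    - {"dx": 2, "dy": -45, "dz": 0, "spin": 0, "hand": 0}
    - {"dx": 2, "dy": -45, "dz": 0, "spin": 0, "hand": 0}
    - {"dx": 2, "dy": -45, "dz": 0, "spin": 0, "hand": 0}

```text
t: 11.7
eef_pos: [0.5105, -0.1145, 0.3306]
ee_rot: [-1.655, 1.57, 0.038]
force: [0.6, 0.5, -0.2]
width: 0.0876
```

Call:
apply_moves:
  commands:
    - {"dx": 1, "dy": -45, "dz": 0, "spin": 0, "hand": 0}
    - {"dx": 0, "dy": -45, "dz": 0, "spin": 0, "hand": 0}
    - {"dx": 0, "dy": -32.5, "dz": 0, "spin": 0, "hand": 0}
    - {"dx": 0, "dy": 0, "dz": -20, "spin": 0, "hand": 0}
    - {"dx": 0, "dy": 0, "dz": -20, "spin": 0, "hand": 0}

```text
t: 12.32
eef_pos: [0.5115, -0.2363, 0.29]
ee_rot: [-1.848, 1.57, -0.156]
force: [0.2, 0.8, 1.0]
width: 0.0878
```

Call:
apply_moves:
  commands:
    - {"dx": 0, "dy": 0, "dz": -10, "spin": 0, "hand": 0}
    - {"dx": 0, "dy": 0, "dz": 0, "spin": 0, "hand": 0}
    - {"dx": 0, "dy": 0, "dz": 0, "spin": 0, "hand": 0}
    - {"dx": 0, "dy": 0, "dz": 0, "spin": 0, "hand": 0}
    - {"dx": 0, "dy": 0, "dz": 0, "spin": 0, "hand": 0}

```text
t: 12.95
eef_pos: [0.5117, -0.2355, 0.2802]
ee_rot: [-1.824, 1.57, -0.132]
force: [0.2, 0.0, 0.0]
width: 0.0875
```

```bash
python3 st.py
```

```text
12.95 [ 0.5117 -0.2355  0.2802] yaw 186.9909920212236 [0.2496 0.0187 0.0288] 0.08750102313087288
```

Call:
apply_moves:
  commands:
    - {"dx": 0, "dy": 0, "dz": -18, "spin": 0, "hand": 0}
    - {"dx": 0, "dy": 0, "dz": -18, "spin": 0, "hand": 0}
    - {"dx": 0, "dy": 0, "dz": -13, "spin": 0, "hand": 0}
    - {"dx": 0, "dy": 0, "dz": 0, "spin": 0, "hand": 0}
    - {"dx": 0, "dy": 0, "dz": 0, "spin": 0, "hand": 1}

```text
t: 13.58
eef_pos: [0.5119, -0.2357, 0.2312]
ee_rot: [-2.076, 1.57, -0.383]
force: [0.1, 0.0, 0.7]
width: 0.082
```

Call:
apply_moves:
  commands:
    - {"dx": 0, "dy": 0, "dz": 0, "spin": 0, "hand": 1}
    - {"dx": 0, "dy": 0, "dz": 0, "spin": 0, "hand": 1}
    - {"dx": 0, "dy": 0, "dz": 0, "spin": 0, "hand": 1}
    - {"dx": 0, "dy": 0, "dz": 0, "spin": 0, "hand": 1}
    - {"dx": 0, "dy": 0, "dz": 0, "spin": 0, "hand": 1}

```text
t: 14.2
eef_pos: [0.5118, -0.2356, 0.231]
ee_rot: [-2.045, 1.57, -0.352]
force: [0.1, 1.2, 2.7]
width: 0.056
```

```bash
python3 st.py
```

```text
14.2 [ 0.5118 -0.2356  0.231 ] yaw 186.98990731029983 [0.1426 1.2261 2.6574] 0.05601899876669397
```

Call:
apply_moves:
  commands:
    - {"dx": 0, "dy": 0, "dz": 15, "spin": 0, "hand": 1}
    - {"dx": 0, "dy": 0, "dz": 25, "spin": 0, "hand": 1}
    - {"dx": 0, "dy": 0, "dz": 30, "spin": 0, "hand": 1}
    - {"dx": 0, "dy": 0, "dz": 30, "spin": 1.9, "hand": 1}
    - {"dx": -1, "dy": 22, "dz": 0, "spin": 0, "hand": 1}

```text
t: 14.82
eef_pos: [0.5111, -0.2142, 0.3338]
ee_rot: [-1.91, 1.566, -0.185]
force: [0.2, 0.8, -2.5]
width: 0.056
```

Call:
apply_moves:
  commands:
    - {"dx": -2, "dy": 45, "dz": 0, "spin": 0, "hand": 1}
    - {"dx": -2, "dy": 45, "dz": 0, "spin": 0, "hand": 1}
    - {"dx": -2, "dy": 45, "dz": 0, "spin": 0, "hand": 1}
    - {"dx": -2, "dy": 45, "dz": 0, "spin": 0, "hand": 1}
    - {"dx": -2, "dy": 45, "dz": 0, "spin": 0, "hand": 1}

```text
t: 15.45
eef_pos: [0.5, 0.0127, 0.3314]
ee_rot: [-0.83, 1.571, 0.896]
force: [1.0, 1.0, -2.0]
width: 0.0559
```

Call:
apply_moves:
  commands:
    - {"dx": -1, "dy": 45, "dz": 0, "spin": 0, "hand": 1}
    - {"dx": -1, "dy": 45, "dz": 0, "spin": 0, "hand": 1}
    - {"dx": 0, "dy": 45, "dz": 0, "spin": 0, "hand": 1}
    - {"dx": 0, "dy": 45, "dz": 0, "spin": 0, "hand": 1}
    - {"dx": 0, "dy": 30, "dz": 0, "spin": 0, "hand": 1}

```text
t: 16.08
eef_pos: [0.4981, 0.2232, 0.3312]
ee_rot: [0.074, 1.571, 1.801]
force: [0.1, -0.2, -1.4]
width: 0.0564
```

Call:
apply_moves:
  commands:
    - {"dx": 0, "dy": 22, "dz": 0, "spin": 0, "hand": 1}
    - {"dx": 0, "dy": 12.9, "dz": 0, "spin": 0, "hand": 1}
    - {"dx": 0, "dy": 0, "dz": 0, "spin": 0, "hand": 1}
    - {"dx": 0, "dy": 0, "dz": -20, "spin": 0, "hand": 1}
    - {"dx": 0, "dy": 0, "dz": -20, "spin": 0, "hand": 1}

```text
t: 16.7
eef_pos: [0.4986, 0.2552, 0.2905]
ee_rot: [-0.656, 1.57, 1.069]
force: [0.6, 0.4, -2.4]
width: 0.0558
```

```bash
python3 st.py; python3 shot.py scene s4; python3 - <<'E'
import cv2
s=cv2.imread("pics/s4.png");cv2.imwrite("pics/s4c.png",cv2.resize(s[120:280,190:340],None,fx=4,fy=4,interpolation=cv2.INTER_CUBIC))
E
```

```text
16.7 [0.4986 0.2552 0.2905] yaw 188.82088968369015 [ 0.6068  0.4171 -2.4336] 0.055811447044717265
16.7 [0.4986 0.2552 0.2905] -171.17911031630985 [ 0.8226  0.2736 -0.3955 -0.0001 -0.9013 -0.6686] [ 0.6068  0.4171 -2.4336] 0.055811447044717265
```

View pics/s4c.png

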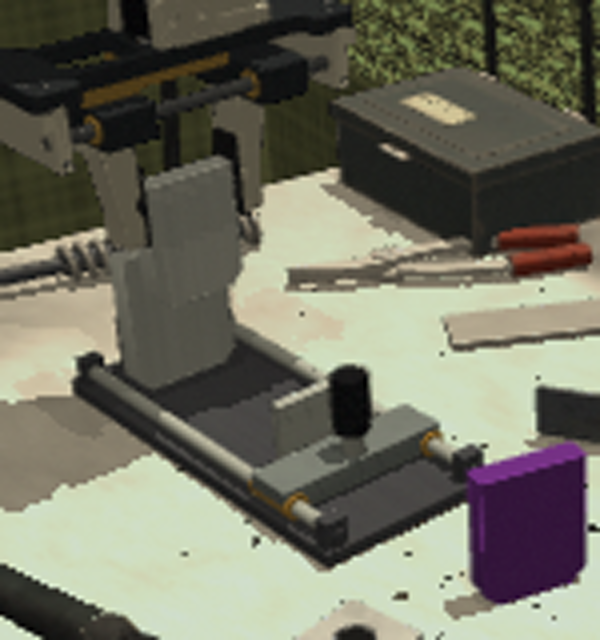

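Call:
apply_moves:
  commands:
    - {"dx": 0, "dy": 0, "dz": -15, "spin": 0, "hand": 1}
    - {"dx": 0, "dy": 0, "dz": -15, "spin": 0, "hand": 1}
    - {"dx": 0, "dy": 0, "dz": -15, "spin": 0, "hand": 1}
    - {"dx": 0, "dy": 0, "dz": -10, "spin": 0, "hand": 1}
    - {"dx": 0, "dy": 0, "dz": -4, "spin": 0, "hand": 1}

```text
t: 17.38
eef_pos: [0.4985, 0.2562, 0.2308]
ee_rot: [2.249, 1.57, -2.308]
force: [0.6, -0.1, -1.7]
width: 0.056
```

Call:
apply_moves:
  commands:
    - {"dx": 0, "dy": 0, "dz": -1, "spin": 0, "hand": 1}
    - {"dx": 0, "dy": 0, "dz": -1, "spin": 0, "hand": 1}
    - {"dx": 0, "dy": 0, "dz": -1, "spin": 0, "hand": 1}
    - {"dx": 0, "dy": 0, "dz": 0, "spin": 0, "hand": 1}
    - {"dx": 0, "dy": 0, "dz": 0, "spin": 0, "hand": 1}

```text
t: 18.0
eef_pos: [0.4987, 0.2564, 0.2291]
ee_rot: [-1.086, 1.57, 0.64]
force: [0.6, -0.9, 1.1]
width: 0.0562
```

```bash
python3 st.py
```

```text
18.0 [0.4987 0.2564 0.2291] yaw 188.89208514161663 [ 0.6355 -0.8666  1.1271] 0.056202019265084106
```

Call:
apply_moves:
  commands:
    - {"dx": 0, "dy": 0, "dz": 0, "spin": 0, "hand": 0}
    - {"dx": 0, "dy": 0, "dz": 0, "spin": 0, "hand": 0}
    - {"dx": 0, "dy": 0, "dz": 0, "spin": 0, "hand": 0}
    - {"dx": 0, "dy": 0, "dz": 10, "spin": 0, "hand": 0}
    - {"dx": 0, "dy": 0, "dz": 30, "spin": 0, "hand": 0}

```text
t: 18.62
eef_pos: [0.4982, 0.2559, 0.2683]
ee_rot: [2.198, 1.568, -2.359]
force: [-0.1, 0.3, 0.6]
width: 0.0874
```

Call:
apply_moves:
  commands:
    - {"dx": 0, "dy": 0, "dz": 30, "spin": -0.9, "hand": 0}
    - {"dx": 0, "dy": -42.8, "dz": 30, "spin": 0, "hand": 0}
    - {"dx": 1, "dy": -45, "dz": 0, "spin": 0, "hand": 0}
    - {"dx": 1, "dy": -45, "dz": 0, "spin": 0, "hand": 0}
    - {"dx": 1.5, "dy": -45, "dz": 0, "spin": 0, "hand": 0}

```text
t: 19.25
eef_pos: [0.5019, 0.0771, 0.3297]
ee_rot: [-1.283, 1.569, 0.428]
force: [0.3, -0.4, -0.2]
width: 0.0875
```

```bash
python3 st.py; python3 shot.py scene s5; python3 - <<'E'
import cv2
s=cv2.imread("pics/s5.png");cv2.imwrite("pics/s5c.png",cv2.resize(s[120:280,190:340],None,fx=4,fy=4,interpolation=cv2.INTER_CUBIC))
E
```

```text
19.25 [0.5019 0.0771 0.3297] yaw 188.01081769183068 [ 0.3463 -0.3993 -0.2055] 0.08752798903113218
19.25 [0.5019 0.0771 0.3297] -171.98918230816932 [ 0.54    0.1483 -0.4581  0.0002 -0.9631 -0.4002] [ 0.3463 -0.3993 -0.2055] 0.08752798903113218
```

View pics/s5c.png

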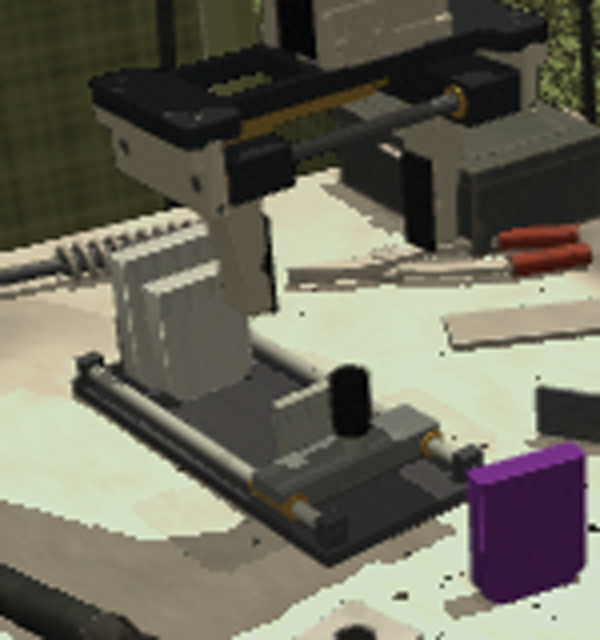

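Call:
apply_moves:
  commands:
    - {"dx": 0, "dy": -45, "dz": 0, "spin": 0, "hand": 0}
    - {"dx": 0, "dy": -45, "dz": 0, "spin": 0, "hand": 0}
    - {"dx": 0, "dy": -45, "dz": 0, "spin": 0, "hand": 0}
    - {"dx": 0, "dy": -45, "dz": 0, "spin": 0, "hand": 0}
    - {"dx": 0, "dy": -45, "dz": 0, "spin": 0, "hand": 0}

```text
t: 19.92
eef_pos: [0.5019, -0.1479, 0.3296]
ee_rot: [-1.752, 1.57, -0.041]
force: [-0.1, -0.3, -0.3]
width: 0.0875
```

Call:
apply_moves:
  commands:
    - {"dx": 0, "dy": -30, "dz": 0, "spin": 0, "hand": 0}
    - {"dx": 0, "dy": -15, "dz": 0, "spin": 0, "hand": 0}
    - {"dx": 0, "dy": 0, "dz": -10, "spin": 0, "hand": 0}
    - {"dx": 0, "dy": 0, "dz": -20, "spin": 0, "hand": 0}
    - {"dx": 0, "dy": 0, "dz": -20, "spin": 0, "hand": 0}

```text
t: 20.55
eef_pos: [0.502, -0.1905, 0.2779]
ee_rot: [-0.958, 1.57, 0.753]
force: [0.3, -0.9, 0.1]
width: 0.0874
```

```bash
python3 st.py
```

```text
20.55 [ 0.502  -0.1905  0.2779] yaw 188.0191024107333 [ 0.3441 -0.8999  0.0648] 0.08741437241571562
```

Call:
apply_moves:
  commands:
    - {"dx": 0, "dy": -0.5, "dz": -18, "spin": 0, "hand": 0}
    - {"dx": 0, "dy": 0, "dz": -18, "spin": 0, "hand": 0}
    - {"dx": 0, "dy": 0, "dz": -15, "spin": 0, "hand": 0}
    - {"dx": 0, "dy": 0, "dz": -7, "spin": 0, "hand": 0}
    - {"dx": 0, "dy": 0, "dz": 0, "spin": 0, "hand": 0}

```text
t: 21.18
eef_pos: [0.5021, -0.1917, 0.2203]
ee_rot: [1.461, 1.57, -3.112]
force: [-0.6, 0.5, -0.3]
width: 0.0874
```

Call:
apply_moves:
  commands:
    - {"dx": 0, "dy": 0, "dz": 0, "spin": 0, "hand": 1}
    - {"dx": 0, "dy": 0, "dz": 0, "spin": 0, "hand": 1}
    - {"dx": 0, "dy": 0, "dz": 0, "spin": 0, "hand": 1}
    - {"dx": 0, "dy": 0, "dz": 0, "spin": 0, "hand": 1}
    - {"dx": 0, "dy": 0, "dz": 0, "spin": 0, "hand": 1}

```text
t: 21.8
eef_pos: [0.5022, -0.192, 0.2208]
ee_rot: [-1.828, 1.57, -0.118]
force: [0.3, 0.9, 1.1]
width: 0.0458
```

Call:
apply_moves:
  commands:
    - {"dx": 0, "dy": 0, "dz": 0, "spin": 0, "hand": 1}
    - {"dx": 0, "dy": 0, "dz": 0, "spin": 0, "hand": 1}
    - {"dx": 0, "dy": 0, "dz": 0, "spin": 0, "hand": 1}
    - {"dx": 0, "dy": 0, "dz": 0, "spin": 0, "hand": 1}
    - {"dx": 0, "dy": 0, "dz": 0, "spin": 0, "hand": 1}

```text
t: 22.42
eef_pos: [0.5022, -0.192, 0.2208]
ee_rot: [-1.891, 1.57, -0.181]
force: [1.2, 0.2, 3.2]
width: 0.046
```

```bash
python3 st.py
```

```text
22.43 [ 0.5022 -0.192   0.2208] yaw 187.98398916448696 [1.1938 0.245  3.2443] 0.04602838122647197
```

Call:
apply_moves:
  commands:
    - {"dx": 0, "dy": 0, "dz": 15, "spin": 0, "hand": 1}
    - {"dx": 0, "dy": 0, "dz": 25, "spin": 0, "hand": 1}
    - {"dx": 0, "dy": 0, "dz": 30, "spin": 0, "hand": 1}
    - {"dx": 0, "dy": 0, "dz": 30, "spin": 0.9, "hand": 1}
    - {"dx": 0.5, "dy": 22, "dz": 0, "spin": 0, "hand": 1}

```text
t: 23.05
eef_pos: [0.503, -0.1705, 0.3238]
ee_rot: [-1.805, 1.566, -0.08]
force: [0.2, 0.9, -2.1]
width: 0.0457
```

Call:
apply_moves:
  commands:
    - {"dx": 0, "dy": 45, "dz": 0, "spin": 0, "hand": 1}
    - {"dx": 0, "dy": 45, "dz": 0, "spin": 0, "hand": 1}
    - {"dx": 0, "dy": 45, "dz": 0, "spin": 0, "hand": 1}
    - {"dx": 0, "dy": 45, "dz": 0, "spin": 0, "hand": 1}
    - {"dx": 0, "dy": 45, "dz": 0, "spin": 0, "hand": 1}

```text
t: 23.68
eef_pos: [0.502, 0.0563, 0.3214]
ee_rot: [0.121, 1.571, 1.846]
force: [0.8, -0.7, -1.3]
width: 0.0459
```

Call:
apply_moves:
  commands:
    - {"dx": 0, "dy": 45, "dz": 0, "spin": 0, "hand": 1}
    - {"dx": 0, "dy": 45, "dz": 0, "spin": 0, "hand": 1}
    - {"dx": 0, "dy": 40, "dz": 0, "spin": 0, "hand": 1}
    - {"dx": 0, "dy": 30, "dz": 0, "spin": 0, "hand": 1}
    - {"dx": 0, "dy": 15.7, "dz": 0, "spin": 0, "hand": 1}

```text
t: 24.3
eef_pos: [0.5022, 0.232, 0.3211]
ee_rot: [1.63, 1.57, -2.926]
force: [0.9, -0.4, -2.2]
width: 0.0458
```

Call:
apply_moves:
  commands:
    - {"dx": 0, "dy": 0, "dz": 0, "spin": 0, "hand": 1}
    - {"dx": 0, "dy": 0, "dz": 0, "spin": 0, "hand": 1}
    - {"dx": 0, "dy": 0, "dz": -15, "spin": 0, "hand": 1}
    - {"dx": 0, "dy": 0, "dz": -20, "spin": 0, "hand": 1}
    - {"dx": 0, "dy": 0, "dz": -5, "spin": 0, "hand": 1}

```text
t: 24.92
eef_pos: [0.5021, 0.2296, 0.2787]
ee_rot: [2.076, 1.568, -2.482]
force: [0.4, -0.6, -1.1]
width: 0.0459
```

```bash
python3 st.py
```

```text
24.93 [0.5021 0.2296 0.2787] yaw 188.80987517315717 [ 0.4458 -0.6155 -1.0765] 0.045922098468771176
```

Call:
apply_moves:
  commands:
    - {"dx": 0, "dy": 0, "dz": -15, "spin": 0, "hand": 1}
    - {"dx": 0, "dy": 0, "dz": -15, "spin": 0, "hand": 1}
    - {"dx": 0, "dy": 0, "dz": -14, "spin": 0, "hand": 1}
    - {"dx": 0, "dy": 0, "dz": -10, "spin": 0, "hand": 1}
    - {"dx": 0, "dy": 0, "dz": -4, "spin": 0, "hand": 1}

```text
t: 25.55
eef_pos: [0.5025, 0.2306, 0.2218]
ee_rot: [2.202, 1.57, -2.355]
force: [-1.3, 0.0, -1.2]
width: 0.0461
```

Call:
apply_moves:
  commands:
    - {"dx": 0, "dy": 0, "dz": -1, "spin": 0, "hand": 1}
    - {"dx": 0, "dy": 0, "dz": -1, "spin": 0, "hand": 1}
    - {"dx": 0, "dy": 0, "dz": -1, "spin": 0, "hand": 1}
    - {"dx": 0, "dy": 0, "dz": 0, "spin": 0, "hand": 1}
    - {"dx": 0, "dy": 0, "dz": 0, "spin": 0, "hand": 1}

```text
t: 26.18
eef_pos: [0.5026, 0.2307, 0.2198]
ee_rot: [-1.015, 1.571, 0.711]
force: [-0.1, 0.2, -1.0]
width: 0.0458
```

```bash
python3 st.py
```

```text
26.18 [0.5026 0.2307 0.2198] yaw 188.881050729302 [-0.1136  0.1903 -0.9844] 0.04580692941880831
```

Call:
apply_moves:
  commands:
    - {"dx": 0, "dy": 0, "dz": -0.7, "spin": 0, "hand": 1}
    - {"dx": 0, "dy": 0, "dz": -0.6, "spin": 0, "hand": 1}
    - {"dx": 0, "dy": 0, "dz": 0, "spin": 0, "hand": 1}
    - {"dx": 0, "dy": 0, "dz": 0, "spin": 0, "hand": 1}
    - {"dx": 0, "dy": 0, "dz": 0, "spin": 0, "hand": 1}

```text
t: 26.8
eef_pos: [0.5026, 0.2308, 0.2188]
ee_rot: [-1.245, 1.57, 0.48]
force: [-0.8, -0.7, 5.7]
width: 0.0458
```

```bash
python3 st.py
```

```text
26.8 [0.5026 0.2308 0.2188] yaw 188.88819831060258 [-0.7654 -0.7436  5.7044] 0.04580269669365054
```

Call:
apply_moves:
  commands:
    - {"dx": 0, "dy": 0, "dz": 0, "spin": 0, "hand": 0}
    - {"dx": 0, "dy": 0, "dz": 0, "spin": 0, "hand": 0}
    - {"dx": 0, "dy": 0, "dz": 0, "spin": 0, "hand": 0}
    - {"dx": 0, "dy": 0, "dz": 10, "spin": 0, "hand": 0}
    - {"dx": 0, "dy": 0, "dz": 30, "spin": 0, "hand": 0}

```text
t: 27.42
eef_pos: [0.5022, 0.2304, 0.2579]
ee_rot: [2.151, 1.568, -2.407]
force: [0.3, 1.2, -0.8]
width: 0.0862
```

Call:
apply_moves:
  commands:
    - {"dx": 0, "dy": 0, "dz": 30, "spin": -0.6, "hand": 0}
    - {"dx": 0, "dy": -26.5, "dz": 40, "spin": 0, "hand": 0}
    - {"dx": 1.5, "dy": -45, "dz": 0, "spin": 0, "hand": 0}
    - {"dx": 1.5, "dy": -45, "dz": 0, "spin": 0, "hand": 0}
    - {"dx": 1.5, "dy": -45, "dz": 0, "spin": 0, "hand": 0}

```text
t: 28.05
eef_pos: [0.5069, 0.0679, 0.3294]
ee_rot: [-1.301, 1.569, 0.415]
force: [0.7, 0.1, -0.5]
width: 0.0878
```

```bash
python3 st.py; python3 shot.py scene s6; python3 - <<'E'
import cv2
s=cv2.imread("pics/s6.png");cv2.imwrite("pics/s6c.png",cv2.resize(s[120:280,190:340],None,fx=4,fy=4,interpolation=cv2.INTER_CUBIC))
E
```

```text
28.05 [0.5069 0.0679 0.3294] yaw 188.30919917224153 [ 0.6906  0.144  -0.4795] 0.08784854026227838
28.05 [0.5069 0.0679 0.3294] -171.69080082775847 [ 0.5176  0.1546 -0.4511  0.0002 -0.9638 -0.3727] [ 0.6906  0.144  -0.4795] 0.08784854026227838
```

View pics/s6c.png

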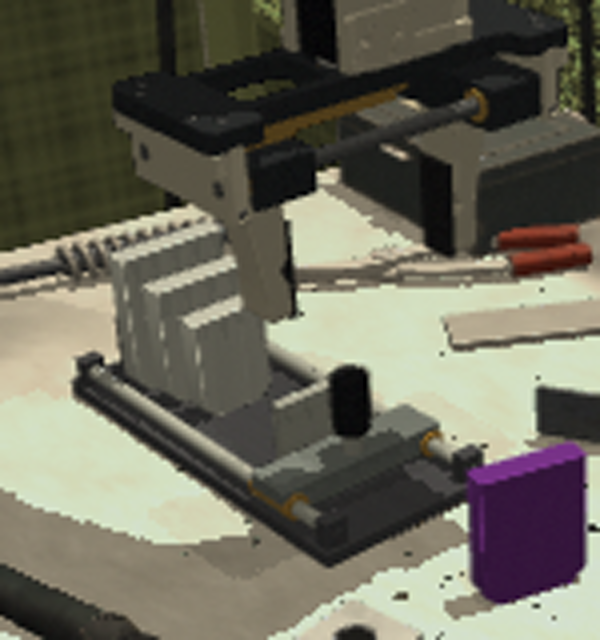

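Call:
apply_moves:
  commands:
    - {"dx": 1.5, "dy": -45, "dz": 0, "spin": 0, "hand": 0}
    - {"dx": 1.5, "dy": -45, "dz": 0, "spin": 0, "hand": 0}
    - {"dx": 1.5, "dy": -45, "dz": 0, "spin": 0, "hand": 0}
    - {"dx": 1.5, "dy": -45, "dz": 0, "spin": 0, "hand": 0}
    - {"dx": 1.5, "dy": -45, "dz": 0, "spin": 0, "hand": 0}

```text
t: 28.72
eef_pos: [0.5145, -0.1572, 0.3292]
ee_rot: [-1.779, 1.57, -0.063]
force: [0.3, 0.6, 0.4]
width: 0.0876
```

Call:
apply_moves:
  commands:
    - {"dx": 1.5, "dy": -45, "dz": 0, "spin": 0, "hand": 0}
    - {"dx": 1.4, "dy": -45, "dz": 0, "spin": 0, "hand": 0}
    - {"dx": 0, "dy": -25, "dz": 0, "spin": 0, "hand": 0}
    - {"dx": 0, "dy": -10, "dz": 0, "spin": 0, "hand": 0}
    - {"dx": 0, "dy": 0, "dz": -10, "spin": 0, "hand": 0}

```text
t: 29.35
eef_pos: [0.5176, -0.2811, 0.3189]
ee_rot: [-1.916, 1.569, -0.201]
force: [-0.1, 0.2, 0.2]
width: 0.0874
```

Call:
apply_moves:
  commands:
    - {"dx": 0, "dy": 0, "dz": -20, "spin": 0, "hand": 0}
    - {"dx": 0, "dy": 0, "dz": -20, "spin": 0, "hand": 0}
    - {"dx": 0, "dy": 0, "dz": -10, "spin": 0, "hand": 0}
    - {"dx": 0, "dy": 0, "dz": 0, "spin": 0, "hand": 0}
    - {"dx": 0, "dy": 0, "dz": 0, "spin": 0, "hand": 0}

```text
t: 29.98
eef_pos: [0.5178, -0.2806, 0.2691]
ee_rot: [-2.103, 1.57, -0.387]
force: [0.0, 0.6, 1.3]
width: 0.0877
```

```bash
python3 st.py
```

```text
29.98 [ 0.5178 -0.2806  0.2691] yaw 188.31892760076516 [0.0489 0.61   1.2703] 0.08765003530797942
```

Call:
apply_moves:
  commands:
    - {"dx": 0, "dy": 0, "dz": -18, "spin": 0, "hand": 0}
    - {"dx": 0, "dy": 0, "dz": -18, "spin": 0, "hand": 0}
    - {"dx": 0, "dy": 0, "dz": -16, "spin": 0, "hand": 0}
    - {"dx": 0, "dy": 0, "dz": -8, "spin": 0, "hand": 0}
    - {"dx": 0, "dy": 0, "dz": 0, "spin": 0, "hand": 0}

```text
t: 30.6
eef_pos: [0.5174, -0.2808, 0.208]
ee_rot: [1.331, 1.57, 3.047]
force: [0.2, -1.2, 0.0]
width: 0.0875
```

Call:
apply_moves:
  commands:
    - {"dx": 0, "dy": 0, "dz": 0, "spin": 0, "hand": 1}
    - {"dx": 0, "dy": 0, "dz": 0, "spin": 0, "hand": 1}
    - {"dx": 0, "dy": 0, "dz": 0, "spin": 0, "hand": 1}
    - {"dx": 0, "dy": 0, "dz": 0, "spin": 0, "hand": 1}
    - {"dx": 0, "dy": 0, "dz": 0, "spin": 0, "hand": 1}

```text
t: 31.22
eef_pos: [0.5175, -0.2808, 0.2085]
ee_rot: [-1.965, 1.571, -0.249]
force: [0.2, 0.8, -0.3]
width: 0.0433
```

Call:
apply_moves:
  commands:
    - {"dx": 0, "dy": 0, "dz": 0, "spin": 0, "hand": 1}
    - {"dx": 0, "dy": 0, "dz": 0, "spin": 0, "hand": 1}
    - {"dx": 0, "dy": 0, "dz": 0, "spin": 0, "hand": 1}
    - {"dx": 0, "dy": 0, "dz": 0, "spin": 0, "hand": 1}
    - {"dx": 0, "dy": 0, "dz": 0, "spin": 0, "hand": 1}

```text
t: 31.85
eef_pos: [0.5175, -0.2808, 0.2084]
ee_rot: [-1.993, 1.571, -0.277]
force: [0.1, -0.0, 0.8]
width: 0.036
```

```bash
python3 st.py
```

```text
31.85 [ 0.5175 -0.2808  0.2084] yaw 188.2840065234398 [ 0.1198 -0.0387  0.8486] 0.036010495033446915
```

Call:
apply_moves:
  commands:
    - {"dx": 0, "dy": 0, "dz": 15, "spin": 0, "hand": 1}
    - {"dx": 0, "dy": 0, "dz": 30, "spin": 0, "hand": 1}
    - {"dx": 0, "dy": 0, "dz": 35, "spin": 0, "hand": 1}
    - {"dx": 0, "dy": 0, "dz": 30, "spin": 0.6, "hand": 1}
    - {"dx": -1, "dy": 25, "dz": 0, "spin": 0, "hand": 1}

```text
t: 32.48
eef_pos: [0.5171, -0.2566, 0.3221]
ee_rot: [-1.995, 1.565, -0.27]
force: [-0.4, 0.1, -2.5]
width: 0.0359
```

Call:
apply_moves:
  commands:
    - {"dx": -1.5, "dy": 45, "dz": 0, "spin": 0, "hand": 1}
    - {"dx": -1.5, "dy": 45, "dz": 0, "spin": 0, "hand": 1}
    - {"dx": -1.5, "dy": 45, "dz": 0, "spin": 0, "hand": 1}
    - {"dx": -1.5, "dy": 45, "dz": 0, "spin": 0, "hand": 1}
    - {"dx": -1.5, "dy": 45, "dz": 0, "spin": 0, "hand": 1}

```text
t: 33.1
eef_pos: [0.5086, -0.0295, 0.3194]
ee_rot: [-1.448, 1.57, 0.278]
force: [1.1, -0.9, -0.2]
width: 0.0358
```

Call:
apply_moves:
  commands:
    - {"dx": -1.3, "dy": 45, "dz": 0, "spin": 0, "hand": 1}
    - {"dx": -1, "dy": 45, "dz": 0, "spin": 0, "hand": 1}
    - {"dx": 0, "dy": 45, "dz": 0, "spin": 0, "hand": 1}
    - {"dx": 0, "dy": 45, "dz": 0, "spin": 0, "hand": 1}
    - {"dx": 0, "dy": 30, "dz": 0, "spin": 0, "hand": 1}

```text
t: 33.72
eef_pos: [0.5064, 0.181, 0.3194]
ee_rot: [-1.077, 1.57, 0.65]
force: [0.6, -0.2, -0.3]
width: 0.0359
```

Call:
apply_moves:
  commands:
    - {"dx": 0, "dy": 18, "dz": 0, "spin": 0, "hand": 1}
    - {"dx": 0, "dy": 7.8, "dz": 0, "spin": 0, "hand": 1}
    - {"dx": 0, "dy": 0, "dz": -10, "spin": 0, "hand": 1}
    - {"dx": 0, "dy": 0, "dz": -20, "spin": 0, "hand": 1}
    - {"dx": 0, "dy": 0, "dz": -20, "spin": 0, "hand": 1}

```text
t: 34.35
eef_pos: [0.5065, 0.2037, 0.2673]
ee_rot: [1.819, 1.57, -2.74]
force: [0.0, 0.4, -0.2]
width: 0.0356
```

```bash
python3 st.py; python3 shot.py scene s7; python3 - <<'E'
import cv2
s=cv2.imread("pics/s7.png");cv2.imwrite("pics/s7c.png",cv2.resize(s[120:280,190:340],None,fx=4,fy=4,interpolation=cv2.INTER_CUBIC))
E
```

```text
34.35 [0.5065 0.2037 0.2673] yaw 188.80167140644284 [ 0.0237  0.4049 -0.2495] 0.035598837585650696
34.35 [0.5065 0.2037 0.2673] -171.19832859355716 [ 0.7413  0.28   -0.4515 -0.0003 -0.8398 -0.5875] [ 0.0237  0.4049 -0.2495] 0.035598837585650696
```

View pics/s7c.png

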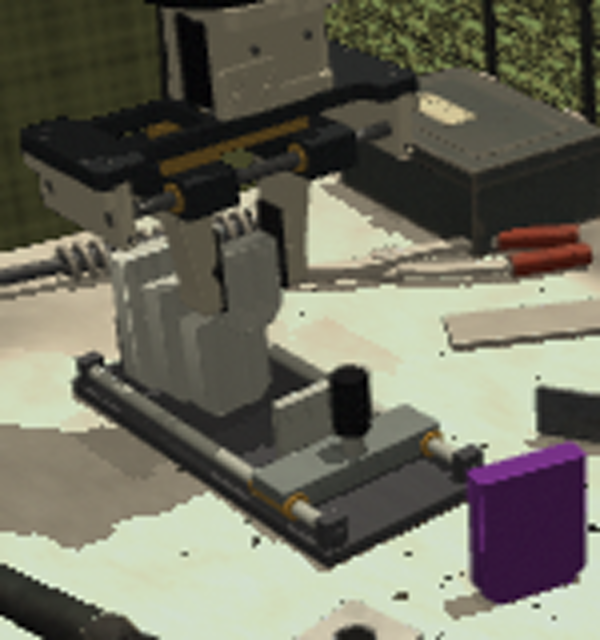

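Call:
apply_moves:
  commands:
    - {"dx": 0, "dy": 0, "dz": -15, "spin": 0, "hand": 1}
    - {"dx": 0, "dy": 0, "dz": -15, "spin": 0, "hand": 1}
    - {"dx": 0, "dy": 0, "dz": -14, "spin": 0, "hand": 1}
    - {"dx": 0, "dy": 0, "dz": -10, "spin": 0, "hand": 1}
    - {"dx": 0, "dy": 0, "dz": -4, "spin": 0, "hand": 1}

```text
t: 35.02
eef_pos: [0.5066, 0.2049, 0.2096]
ee_rot: [2.15, 1.57, -2.407]
force: [0.1, -0.4, -0.8]
width: 0.036
```

Call:
apply_moves:
  commands:
    - {"dx": 0, "dy": 0, "dz": -1, "spin": 0, "hand": 1}
    - {"dx": 0, "dy": 0, "dz": -1, "spin": 0, "hand": 1}
    - {"dx": 0, "dy": 0, "dz": -1.2, "spin": 0, "hand": 1}
    - {"dx": 0, "dy": 0, "dz": 0, "spin": 0, "hand": 1}
    - {"dx": 0, "dy": 0, "dz": 0, "spin": 0, "hand": 1}

```text
t: 35.65
eef_pos: [0.5067, 0.205, 0.2073]
ee_rot: [-1.155, 1.571, 0.571]
force: [0.9, -0.8, -0.5]
width: 0.0358
```

```bash
python3 st.py
```

```text
35.65 [0.5067 0.205  0.2073] yaw 188.88039653883285 [ 0.8619 -0.8477 -0.5497] 0.0357529687100498
```

Call:
apply_moves:
  commands:
    - {"dx": 0, "dy": 0, "dz": -0.6, "spin": 0, "hand": 1}
    - {"dx": 0, "dy": 0, "dz": -0.6, "spin": 0, "hand": 1}
    - {"dx": 0, "dy": 0, "dz": 0, "spin": 0, "hand": 1}
    - {"dx": 0, "dy": 0, "dz": 0, "spin": 0, "hand": 1}
    - {"dx": 0, "dy": 0, "dz": 0, "spin": 0, "hand": 1}

```text
t: 36.28
eef_pos: [0.5067, 0.205, 0.2064]
ee_rot: [-1.34, 1.57, 0.386]
force: [-1.8, -1.1, 5.7]
width: 0.0355
```

```bash
python3 st.py
```

```text
36.27 [0.5067 0.205  0.2064] yaw 188.8882567247079 [-1.8376 -1.1186  5.7126] 0.035460876457367514
```

Call:
apply_moves:
  commands:
    - {"dx": 0, "dy": 0, "dz": 0, "spin": 0, "hand": 0}
    - {"dx": 0, "dy": 0, "dz": 0, "spin": 0, "hand": 0}
    - {"dx": 0, "dy": 0, "dz": 0, "spin": 0, "hand": 0}
    - {"dx": 0, "dy": 0, "dz": 0, "spin": 0, "hand": 0}
    - {"dx": 0, "dy": 0, "dz": 15, "spin": 0, "hand": 0}

```text
t: 36.9
eef_pos: [0.5063, 0.2047, 0.2205]
ee_rot: [2.107, 1.568, -2.45]
force: [0.3, -0.0, -0.5]
width: 0.0803
```

Call:
apply_moves:
  commands:
    - {"dx": 0, "dy": 0, "dz": 40, "spin": 0, "hand": 0}
    - {"dx": 0, "dy": 0, "dz": 45, "spin": 0, "hand": 0}
    - {"dx": 0, "dy": 0, "dz": 45, "spin": 0, "hand": 0}
    - {"dx": 0, "dy": 30, "dz": 45, "spin": 0, "hand": 0}
    - {"dx": 0, "dy": 30, "dz": 0, "spin": 0, "hand": 0}

```text
t: 37.52
eef_pos: [0.5072, 0.2657, 0.4019]
ee_rot: [-1.041, 1.562, 0.685]
force: [0.4, 0.8, -1.4]
width: 0.0872
```

Call:
apply_moves:
  commands:
    - {"dx": 0, "dy": 10, "dz": 0, "spin": 0, "hand": 0}
    - {"dx": 0, "dy": 0, "dz": 0, "spin": 0, "hand": 0}
    - {"dx": 0, "dy": 0, "dz": 0, "spin": 0, "hand": 0}
    - {"dx": 0, "dy": 0, "dz": 0, "spin": 0, "hand": 0}
    - {"dx": 0, "dy": 0, "dz": 0, "spin": 0, "hand": 0}

```text
t: 38.15
eef_pos: [0.5067, 0.2745, 0.3959]
ee_rot: [2.321, 1.571, -2.237]
force: [-0.6, -0.1, 0.9]
width: 0.0874
```

```bash
python3 shot.py wrist w4;  python3 - <<'E'
import cv2
s=cv2.imread("pics/w4.png");cv2.imwrite("pics/w4c.png",cv2.resize(s[20:260,230:400],None,fx=2.5,fy=2.5,interpolation=cv2.INTER_CUBIC))
E
```

```text
38.15 [0.5067 0.2745 0.3959] -171.1547175723852 [ 0.8357  0.2035 -0.2238  0.     -1.1437 -0.6814] [-0.5741 -0.0943  0.8909] 0.08740667423209456
```

View pics/w4c.png

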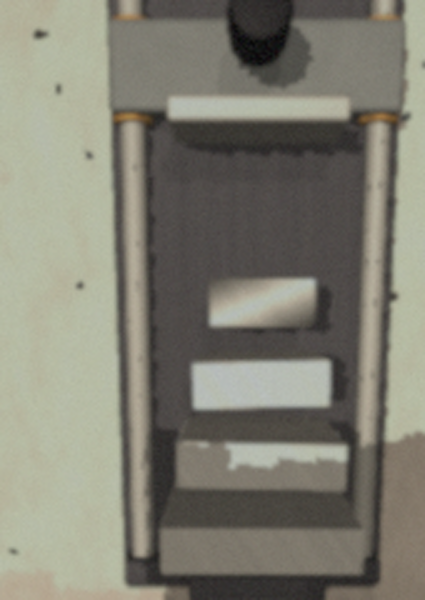

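```bash
python3 - <<'E'
from h import *; import pickle
s=pickle.load(open("pics/w4.pkl","rb"))
th=np.radians(8.9);ex=np.array([np.cos(th),np.sin(th)]);ey=np.array([-np.sin(th),np.cos(th)]);W=np.array([.4930,.2924])
def P(x,y,z): return pt("wrist",(230+x/2.5,20+y/2.5),z,s)[:2]
for n,z,c in (('d',.058,[(208,280),(316,277),(318,326),(208,328)]),('c',.070,[(191,360),(330,358),(332,408),(193,410)]),('b',.082,[(180,440),(349,440),(348,492),(177,490)]),('a',.094,[(163,527),(363,527),(362,575),(160,573)]),('stop',.057,[(168,121),(350,119)]),('rods',.021,[(135,200),(380,200),(143,500),(367,500)])):
    Q=np.array([P(x,y,z) for x,y in c]);m=Q.mean(0)-W; print(n,"x",m@ex*1e3,"y",m@ey*1e3,"len",np.linalg.norm(Q[0]-Q[1]))
E
```

```text
d x -1.690182878391526 y -87.87670607779896 len 0.036503089419854876
c x -1.1410160020897282 y -61.593958050485625 len 0.04621681309597294
b x -1.5893732060233383 y -36.11006569336797 len 0.05523795931812012
a x -0.8794597562055827 y -10.40990411820766 len 0.064298759489
stop x -0.11958516882295393 y -145.35599499582173 len 0.05913622397346258
rods x -0.7582514328219275 y -67.87785632946716 len 0.09050057343946935
```

Call:
apply_moves:
  commands:
    - {"dx": 3.3, "dy": -40, "dz": 0, "spin": 0, "hand": 0}
    - {"dx": 3, "dy": -40, "dz": 0, "spin": 0, "hand": 0}
    - {"dx": 3, "dy": -40, "dz": 0, "spin": 0, "hand": 0}
    - {"dx": 4, "dy": -35, "dz": 0, "spin": 0, "hand": 0}
    - {"dx": 0, "dy": 0, "dz": -20, "spin": 0, "hand": 0}

```text
t: 38.83
eef_pos: [0.5204, 0.118, 0.3773]
ee_rot: [-1.299, 1.568, 0.424]
force: [0.2, 1.0, -0.6]
width: 0.0878
```

Call:
apply_moves:
  commands:
    - {"dx": 0, "dy": 0, "dz": -30, "spin": 0, "hand": 0}
    - {"dx": 0, "dy": 0, "dz": -30, "spin": 0, "hand": 0}
    - {"dx": 0, "dy": 0, "dz": -20, "spin": 0, "hand": 0}
    - {"dx": 0, "dy": 0, "dz": 0, "spin": 0, "hand": 0}
    - {"dx": 0, "dy": 0, "dz": 0, "spin": 0, "hand": 0}

```text
t: 39.45
eef_pos: [0.5203, 0.1201, 0.2968]
ee_rot: [-1.484, 1.57, 0.241]
force: [0.4, -0.2, -0.3]
width: 0.0874
```

```bash
python3 st.py
```

```text
39.45 [0.5203 0.1201 0.2968] yaw 188.88987890426037 [ 0.3743 -0.19   -0.3325] 0.0874240478926141
```

Next I lower to 0.225 m and check the view before pinching.

Call:
apply_moves:
  commands:
    - {"dx": 0, "dy": 0, "dz": -20, "spin": 0, "hand": 0}
    - {"dx": 0, "dy": 0, "dz": -20, "spin": 0, "hand": 0}
    - {"dx": 0, "dy": 0, "dz": -20, "spin": 0, "hand": 0}
    - {"dx": 0, "dy": 0, "dz": -12, "spin": 0, "hand": 0}
    - {"dx": 0, "dy": 0, "dz": 0, "spin": 0, "hand": 0}

```text
t: 40.08
eef_pos: [0.52, 0.12, 0.224]
ee_rot: [2.176, 1.57, -2.381]
force: [-0.4, 0.5, 0.9]
width: 0.0876
```

```bash
python3 st.py; python3 shot.py scene s8; python3 - <<'E'
import cv2
s=cv2.imread("pics/s8.png");cv2.imwrite("pics/s8c.png",cv2.resize(s[120:280,190:340],None,fx=4,fy=4,interpolation=cv2.INTER_CUBIC))
E
```

```text
40.08 [0.52  0.12  0.224] yaw 188.8872428388785 [-0.4282  0.4798  0.921 ] 0.0876285996069918
40.075 [0.52  0.12  0.224] -171.1127571611215 [ 0.5945  0.3204 -0.5218  0.0001 -0.7291 -0.4395] [-0.4282  0.4798  0.921 ] 0.0876285996069918
```

View pics/s8c.png

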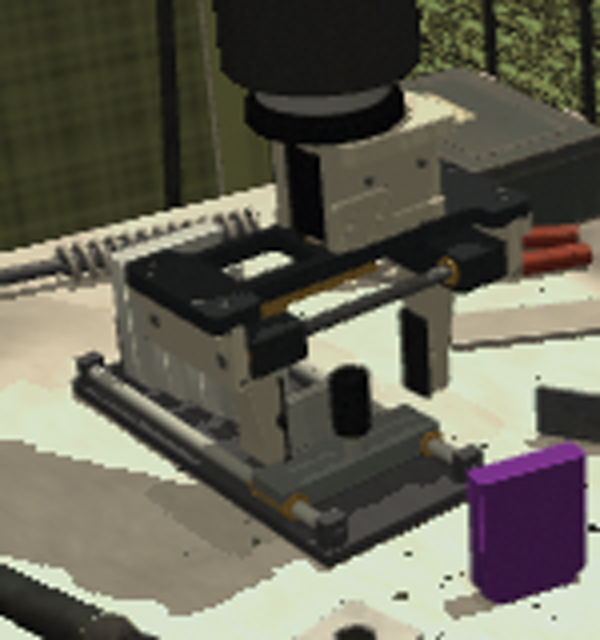

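Call:
apply_moves:
  commands:
    - {"dx": 0, "dy": 0, "dz": 0, "spin": 0, "hand": 1}
    - {"dx": 0, "dy": 0, "dz": 0, "spin": 0, "hand": 1}
    - {"dx": 0, "dy": 0, "dz": 0, "spin": 0, "hand": 1}
    - {"dx": 0, "dy": 0, "dz": 0, "spin": 0, "hand": 1}
    - {"dx": 0, "dy": 0, "dz": 0, "spin": 0, "hand": 1}
  grip_force: 20

```text
t: 40.75
eef_pos: [0.5199, 0.12, 0.224]
ee_rot: [1.991, 1.571, -2.566]
force: [0.5, -0.8, -0.6]
width: 0.043
```

Call:
apply_moves:
  commands:
    - {"dx": 0, "dy": 0, "dz": 0, "spin": 0, "hand": 1}
    - {"dx": 0, "dy": 0, "dz": 0, "spin": 0, "hand": 1}
    - {"dx": 0, "dy": 0, "dz": 0, "spin": 0, "hand": 1}
    - {"dx": 0, "dy": 0, "dz": 0, "spin": 0, "hand": 1}
    - {"dx": 0, "dy": 0, "dz": 0, "spin": 0, "hand": 1}

```text
t: 41.38
eef_pos: [0.5211, 0.1205, 0.2242]
ee_rot: [-1.336, 1.568, 0.39]
force: [6.0, -0.4, -4.8]
width: 0.0195
```

```bash
python3 st.py
```

```text
41.38 [0.5211 0.1205 0.2242] yaw 188.90588074433697 [ 6.0286 -0.449  -4.8186] 0.01950418432740115
```

Call:
apply_moves:
  commands:
    - {"dx": 1, "dy": 0, "dz": 0, "spin": 0, "hand": 1}
    - {"dx": -0.6, "dy": 4, "dz": 0, "spin": 0, "hand": 1}
    - {"dx": -1.2, "dy": 8, "dz": 0, "spin": 0, "hand": 1}
    - {"dx": -1.2, "dy": 8, "dz": 0, "spin": 0, "hand": 1}
    - {"dx": -1.2, "dy": 8, "dz": 0, "spin": 0, "hand": 1}

```text
t: 42.0
eef_pos: [0.5171, 0.1484, 0.2242]
ee_rot: [-1.75, 1.57, -0.024]
force: [5.0, -1.7, -1.4]
width: 0.0195
```

Call:
apply_moves:
  commands:
    - {"dx": -1.2, "dy": 8, "dz": 0, "spin": 0, "hand": 1}
    - {"dx": -0.8, "dy": 5, "dz": 0, "spin": 0, "hand": 1}
    - {"dx": -0.5, "dy": 3, "dz": 0, "spin": 0, "hand": 1}
    - {"dx": -0.4, "dy": 2.5, "dz": 0, "spin": 0, "hand": 1}
    - {"dx": -0.4, "dy": 2.5, "dz": 0, "spin": 0, "hand": 1}

```text
t: 42.62
eef_pos: [0.5138, 0.1693, 0.2241]
ee_rot: [-1.464, 1.57, 0.263]
force: [5.3, -1.8, -1.0]
width: 0.0194
```

```bash
python3 st.py
```

```text
42.62 [0.5138 0.1693 0.2241] yaw 188.8972115117421 [ 5.2611 -1.7659 -1.0364] 0.019429610077895523
```

Call:
apply_moves:
  commands:
    - {"dx": -0.3, "dy": 2.5, "dz": 0, "spin": 0, "hand": 1}
    - {"dx": -0.3, "dy": 2.5, "dz": 0, "spin": 0, "hand": 1}
    - {"dx": -0.3, "dy": 2.5, "dz": 0, "spin": 0, "hand": 1}
    - {"dx": -0.3, "dy": 2.5, "dz": 0, "spin": 0, "hand": 1}
    - {"dx": -0.3, "dy": 2.5, "dz": 0, "spin": 0, "hand": 1}

```text
t: 43.25
eef_pos: [0.5121, 0.1815, 0.2241]
ee_rot: [-2.836, 1.57, -1.11]
force: [5.4, -3.2, 1.3]
width: 0.0197
```

Call:
apply_moves:
  commands:
    - {"dx": -0.3, "dy": 2.5, "dz": 0, "spin": 0, "hand": 1}
    - {"dx": -0.4, "dy": 2.5, "dz": 0, "spin": 0, "hand": 1}
    - {"dx": -0.4, "dy": 2.5, "dz": 0, "spin": 0, "hand": 1}
    - {"dx": -0.4, "dy": 2.5, "dz": 0, "spin": 0, "hand": 1}
    - {"dx": -0.3, "dy": 2, "dz": 0, "spin": 0, "hand": 1}

```text
t: 43.88
eef_pos: [0.5103, 0.1932, 0.2242]
ee_rot: [3.114, 1.57, -1.443]
force: [4.4, -3.7, 0.8]
width: 0.0196
```

```bash
python3 st.py; python3 shot.py scene s9; python3 - <<'E'
import cv2
s=cv2.imread("pics/s9.png");cv2.imwrite("pics/s9c.png",cv2.resize(s[120:280,190:340],None,fx=4,fy=4,interpolation=cv2.INTER_CUBIC))
E
```

```text
43.88 [0.5103 0.1932 0.2242] yaw 188.8851219435957 [ 4.3688 -3.6903  0.8424] 0.019625180769365026
43.875 [0.5103 0.1932 0.2242] -171.1148780564043 [ 0.7214  0.3363 -0.4957  0.0009 -0.7392 -0.567 ] [ 4.3688 -3.6903  0.8424] 0.019625180769365026
```

View pics/s9c.png

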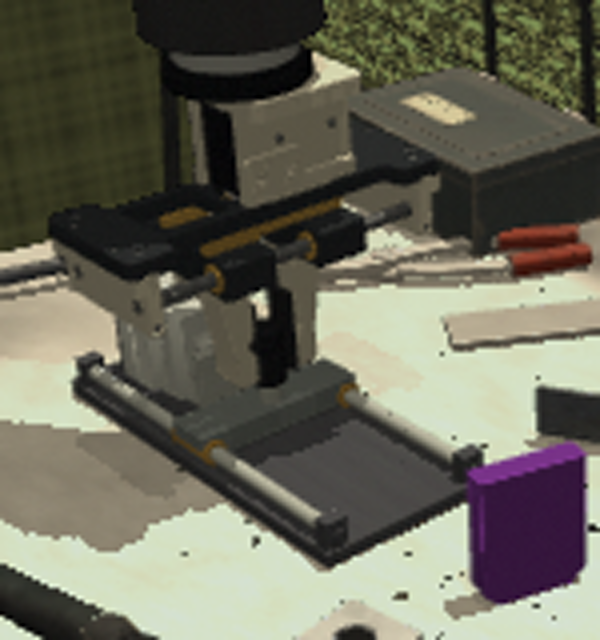

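Call:
apply_moves:
  commands:
    - {"dx": -0.2, "dy": 1.2, "dz": 0, "spin": 0, "hand": 1}
    - {"dx": -0.2, "dy": 1.2, "dz": 0, "spin": 0, "hand": 1}
    - {"dx": -0.2, "dy": 1.2, "dz": 0, "spin": 0, "hand": 1}
    - {"dx": -0.2, "dy": 1.2, "dz": 0, "spin": 0, "hand": 1}
    - {"dx": -0.2, "dy": 1.2, "dz": 0, "spin": 0, "hand": 1}

```text
t: 44.55
eef_pos: [0.5093, 0.1991, 0.2241]
ee_rot: [-3.138, 1.57, -1.412]
force: [6.2, -5.7, 1.2]
width: 0.0198
```

```bash
python3 st.py
```

```text
44.55 [0.5093 0.1991 0.2241] yaw 188.88118062760262 [ 6.2438 -5.6579  1.1674] 0.01981799148929674
```

Call:
apply_moves:
  commands:
    - {"dx": -0.1, "dy": 0.7, "dz": 0, "spin": 0, "hand": 1}
    - {"dx": -0.1, "dy": 0.7, "dz": 0, "spin": 0, "hand": 1}
    - {"dx": -0.1, "dy": 0.7, "dz": 0, "spin": 0, "hand": 1}
    - {"dx": 0, "dy": 0, "dz": 0, "spin": 0, "hand": 1}
    - {"dx": 0, "dy": 0, "dz": 0, "spin": 0, "hand": 1}

```text
t: 45.18
eef_pos: [0.5091, 0.2006, 0.2241]
ee_rot: [2.949, 1.569, -1.608]
force: [7.3, -8.4, 0.9]
width: 0.0194
```

```bash
python3 st.py
```

```text
45.17 [0.5091 0.2006 0.2241] yaw 188.8842873308346 [ 7.2779 -8.3797  0.916 ] 0.019356125541064785
```

Call:
apply_moves:
  commands:
    - {"dx": -0.1, "dy": 0.7, "dz": 0, "spin": 0, "hand": 1}
    - {"dx": -0.1, "dy": 0.7, "dz": 0, "spin": 0, "hand": 1}
    - {"dx": 0, "dy": 0, "dz": 0, "spin": 0, "hand": 1}
    - {"dx": 0, "dy": 0, "dz": 0, "spin": 0, "hand": 1}
    - {"dx": 0, "dy": 0, "dz": 0, "spin": 0, "hand": 1}

```text
t: 45.8
eef_pos: [0.5091, 0.201, 0.2241]
ee_rot: [2.889, 1.567, -1.668]
force: [10.6, -14.1, 1.7]
width: 0.0196
```

```bash
python3 st.py;python3 shot.py scene s10; python3 - <<'E'
import cv2
s=cv2.imread("pics/s10.png");cv2.imwrite("pics/s10c.png",cv2.resize(s[150:250,200:300],None,fx=6,fy=6,interpolation=cv2.INTER_CUBIC))
E
```

```text
45.8 [0.5091 0.201  0.2241] yaw 188.87426445949194 [ 10.6271 -14.1264   1.6856] 0.01960654798157129
45.8 [0.5091 0.201  0.2241] -171.12573554050806 [ 0.7349  0.3391 -0.4923  0.0035 -0.7421 -0.5826] [ 10.6271 -14.1264   1.6856] 0.01960654798157129
```

View pics/s10c.png

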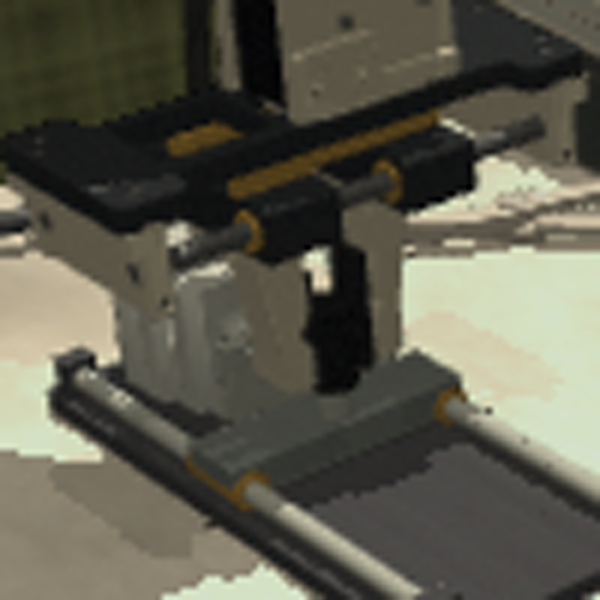

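Call:
apply_moves:
  commands:
    - {"dx": 0.6, "dy": -0.6, "dz": 0, "spin": 0, "hand": 1}
    - {"dx": 0, "dy": 0, "dz": 0, "spin": 0, "hand": 1}
    - {"dx": 0, "dy": 0, "dz": 0, "spin": 0, "hand": 1}
    - {"dx": 0, "dy": 0, "dz": 0, "spin": 0, "hand": 1}
    - {"dx": 0, "dy": 0, "dz": 0, "spin": 0, "hand": 1}

```text
t: 46.48
eef_pos: [0.5093, 0.2009, 0.2241]
ee_rot: [2.672, 1.568, -1.886]
force: [8.1, -10.6, 3.3]
width: 0.0199
```

```bash
python3 st.py
```

```text
46.48 [0.5093 0.2009 0.2241] yaw 188.8696995462897 [  8.0616 -10.6419   3.2975] 0.019911149321621052
```

Still pressing, and the stop hasn't moved. I'll open the jaws, rise clear and look.

Call:
apply_moves:
  commands:
    - {"dx": 0, "dy": 0, "dz": 0, "spin": 0, "hand": 0}
    - {"dx": 0, "dy": 0, "dz": 0, "spin": 0, "hand": 0}
    - {"dx": 0, "dy": 0, "dz": 0, "spin": 0, "hand": 0}
    - {"dx": 0, "dy": 0, "dz": 0, "spin": 0, "hand": 0}
    - {"dx": 0, "dy": 0, "dz": 10, "spin": 0, "hand": 0}

```text
t: 47.1
eef_pos: [0.5089, 0.2023, 0.2336]
ee_rot: [2.051, 1.569, -2.506]
force: [0.3, -0.5, -0.5]
width: 0.0639
```

Call:
apply_moves:
  commands:
    - {"dx": 0, "dy": 0, "dz": 35, "spin": 0, "hand": 0}
    - {"dx": 0, "dy": 0, "dz": 45, "spin": 0, "hand": 0}
    - {"dx": 0, "dy": 0, "dz": 45, "spin": 0, "hand": 0}
    - {"dx": 0, "dy": 30, "dz": 35, "spin": 0, "hand": 0}
    - {"dx": 0, "dy": 40, "dz": 0, "spin": 0, "hand": 0}

```text
t: 47.72
eef_pos: [0.5097, 0.2728, 0.3988]
ee_rot: [-1.018, 1.563, 0.707]
force: [0.9, -0.2, -1.5]
width: 0.0875
```

Call:
apply_moves:
  commands:
    - {"dx": 0, "dy": 10, "dz": 0, "spin": 0, "hand": 0}
    - {"dx": 0, "dy": 0, "dz": 0, "spin": 0, "hand": 0}
    - {"dx": 0, "dy": 0, "dz": 0, "spin": 0, "hand": 0}
    - {"dx": 0, "dy": 0, "dz": 0, "spin": 0, "hand": 0}
    - {"dx": 0, "dy": 0, "dz": 0, "spin": 0, "hand": 0}

```text
t: 48.35
eef_pos: [0.5093, 0.2818, 0.394]
ee_rot: [2.847, 1.571, -1.711]
force: [0.2, -0.6, 0.7]
width: 0.0875
```

```bash
python3 shot.py wrist w5; python3 shot.py scene s11; python3 - <<'E'
import cv2
s=cv2.imread("pics/w5.png");cv2.imwrite("pics/w5c.png",cv2.resize(s[100:270,230:400],None,fx=3.5,fy=3.5,interpolation=cv2.INTER_CUBIC))
s=cv2.imread("pics/s11.png");cv2.imwrite("pics/s11c.png",cv2.resize(s[140:270,190:340],None,fx=4.5,fy=4.5,interpolation=cv2.INTER_CUBIC))
E
```

```text
48.35 [0.5093 0.2818 0.394 ] -171.16032183208634 [ 0.8412  0.2143 -0.2143  0.     -1.1422 -0.6869] [ 0.1606 -0.5718  0.6879] 0.08752092858248066
48.4 [0.5093 0.2819 0.394 ] -171.15148885844968 [ 0.8413  0.2144 -0.2142 -0.     -1.1422 -0.6868] [ 0.3241  0.7189 -0.1427] 0.08772622714115647
```

View pics/w5c.png

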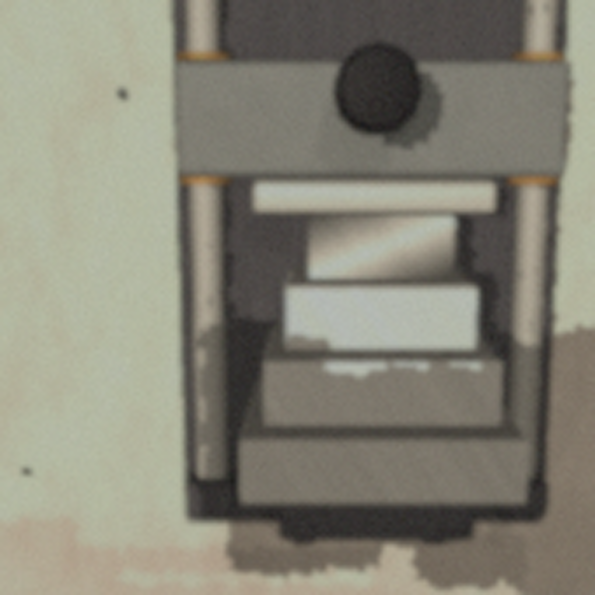

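View pics/s11c.png

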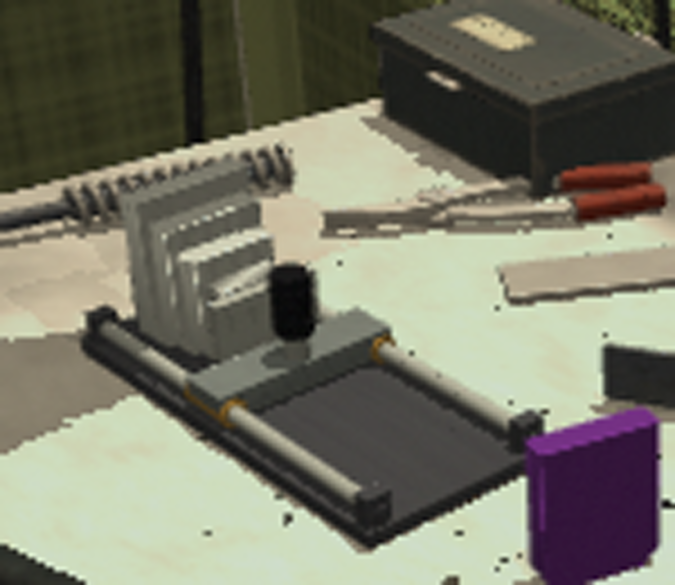

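```bash
python3 - <<'E'
from h import *; import pickle
s=pickle.load(open("pics/w5.pkl","rb"))
th=np.radians(8.9);ex=np.array([np.cos(th),np.sin(th)]);ey=np.array([-np.sin(th),np.cos(th)]);W=np.array([.4930,.2924])
def P(x,y,z): return pt("wrist",(230+x/3.5,100+y/3.5),z,s)[:2]
for n,z,c in (('stop',.057,[(255,212),(496,210)]),('d back',.058,[(308,216),(457,216)]),('d front',.058,[(308,279),(458,278)]),('c back',.07,[(285,286),(478,285)]),('c front',.07,[(287,349),(480,350)]),('b back',.082,[(267,360),(502,360)]),('b front',.082,[(264,425),(502,427)]),('a back',.094,[(242,436),(524,436)]),('a front',.094,[(240,503),(526,503)]),('walltop',.09,[(285,537),(470,537)]),('wall in?',.09,[(283,518),(470,518)]),('grip',.074,[(377,84)]),('rods',.021,[(204,300),(534,300)])):
    Q=np.array([P(x,y,z) for x,y in c]);m=Q.mean(0)-W; v=Q[-1]-Q[0];print(n,"x",round(m@ex*1e3,1),"y",round(m@ey*1e3,1),"yaw",np.degrees(np.arctan2(-v[1],-v[0])) if len(Q)>1 else '')
E
```

```text
stop x 0.0 y -65.1 yaw 9.292100288312994
d back x -1.7 y -64.0 yaw 8.825940324753489
d front x -2.0 y -48.7 yaw 9.203557152866892
c back x -1.0 y -48.3 yaw 9.119215802864694
c front x -1.7 y -32.9 yaw 8.522755656424504
b back x -1.4 y -32.4 yaw 8.821603021812807
b front x -1.2 y -16.6 yaw 8.3266154228678
a back x -0.6 y -17.0 yaw 8.819208804509696
a front x -0.8 y -1.2 yaw 8.817034239067182
walltop x 0.2 y 8.3 yaw 8.81590697097809
wall in? x 0.5 y 3.6 yaw 8.816538920935153
grip x 0.7 y -94.2 yaw 
rods x 0.1 y -38.9 yaw 8.823441033654593
```

View pics/s11.png

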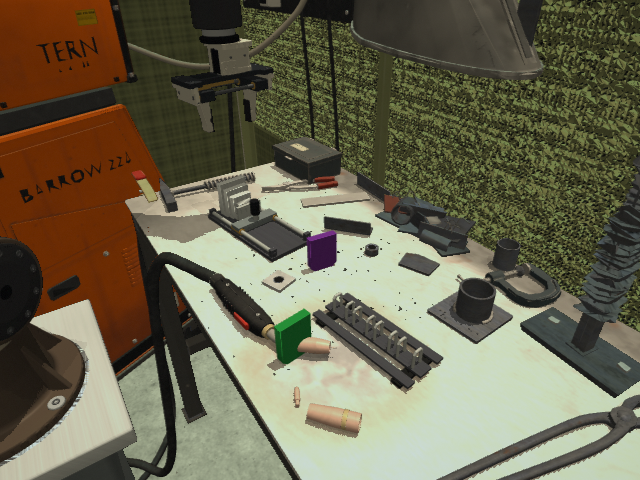

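```bash
python3 -c "
from station import arm
print(arm.job_done())"; python3 st.py
```

```text
the job is handed in; nothing more can be done
None
the job is handed in; nothing more can be done
```

The four plates are standing in the magazine in order a, b, c, d from the wall, packed tight against the stop. I let go of the stop and handed the job in at about 48 s of the 120 s allowed.

**Packing:** The stop stalled after about 81 mm of travel, with the push force rising to about 14 N. The last wrist picture puts the stop face 64 mm from the outer face of plate a, so the four plates fill the gap. I could not see the wall contact clearly. The wall's measured position differed by up to about 4 mm between features, so that contact rests on the stall and on the stop's travel.

**Centring:** All four stand upright and in line with the magazine. They measure about 1 to 2 mm to one side of the magazine's centre line, with the shortest plate furthest off. When I pinched the stop grip, it sat about 1 mm to the other side of where I had estimated, which agrees with this offset. I left it as it was.

**Bystanders:** The last scene picture shows the rack empty. The stub plate, washer and coloured look-alikes appear where they were, and the gripper is well clear of everything.

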